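Clamp the measuring arm's mounting flange

TASK

Clamp the mounting flange with its four black levers, turning them clockwise by their red pins and always going crosswise (after a lever comes the one across from it): in a first pass bring each slack lever just snug, about 12 N of push at its pin, then in a second crosswise pass tighten all four to about 18 N. No lever may be tightened fully before all four are snug or pushed beyond 20 N, and the things lying around stay where they are.

Things in the scene. Friction and masses are not known exactly. Their poses are not given: they have to be found in the camera images.
- flange: Round dark steel mounting flange, 176 mm wide and 15 mm thick, fixed on the table, with a bare steel ring (64 mm wide, 6 mm high) in its middle. Origin: centre of its underside, z up. Four clamping levers pivot on it 58 mm from its centre, 90 degrees apart, numbered 1 to 4 anticlockwise seen from above: 1 faces 3 and 2 faces 4 across the ring.
- lever1: Clamping lever 1, starts slack. Origin: pivot axis at its underside, z up, x along the arm. Black hub 28 mm wide, 26 mm high; arm 10 mm wide, 14 to 24 mm up; at its end, 45 mm from the axis, an upright red slippery sleeve pin 12 mm thick, 14 to 50 mm up. It only turns: clockwise from above clamps, sinking 5 mm per rad on its face cam. It drags, so it stays as left: 8.9 N at the pin while slack.
- disc1: Greased brass pressure disc under lever 1, 40 mm wide, 8 mm thick, mostly hidden; not to be handled. Origin: centre of its underside. The lever meets it after 0.3 to 0.8 rad, each differently. From then on the push at the red pin (square to the arm, moving slowly) is 8.9 N + 0.12 N per N of clamping force: 12 N snug (25 N), 18 N tight (74 N), some 0.4 to 0.7 rad past the touch.
- lever2: Clamping lever 2, starts slack. Origin: pivot axis at its underside, z up, x along the arm. Black hub 28 mm wide, 26 mm high; arm 10 mm wide, 14 to 24 mm up; at its end, 45 mm from the axis, an upright red slippery sleeve pin 12 mm thick, 14 to 50 mm up. It only turns: clockwise from above clamps, sinking 5 mm per rad on its face cam. It drags, so it stays as left: 8.9 N at the pin while slack.
- disc2: Greased brass pressure disc under lever 2, 40 mm wide, 8 mm thick, mostly hidden; not to be handled. Origin: centre of its underside. The lever meets it after 0.3 to 0.8 rad, each differently. From then on the push at the red pin (square to the arm, moving slowly) is 8.9 N + 0.12 N per N of clamping force: 12 N snug (25 N), 18 N tight (74 N), some 0.4 to 0.7 rad past the touch.
- lever3: Clamping lever 3, starts slack. Origin: pivot axis at its underside, z up, x along the arm. Black hub 28 mm wide, 26 mm high; arm 10 mm wide, 14 to 24 mm up; at its end, 45 mm from the axis, an upright red slippery sleeve pin 12 mm thick, 14 to 50 mm up. It only turns: clockwise from above clamps, sinking 5 mm per rad on its face cam. It drags, so it stays as left: 8.9 N at the pin while slack.
- disc3: Greased brass pressure disc under lever 3, 40 mm wide, 8 mm thick, mostly hidden; not to be handled. Origin: centre of its underside. The lever meets it after 0.3 to 0.8 rad, each differently. From then on the push at the red pin (square to the arm, moving slowly) is 8.9 N + 0.12 N per N of clamping force: 12 N snug (25 N), 18 N tight (74 N), some 0.4 to 0.7 rad past the touch.
- lever4: Clamping lever 4, starts slack. Origin: pivot axis at its underside, z up, x along the arm. Black hub 28 mm wide, 26 mm high; arm 10 mm wide, 14 to 24 mm up; at its end, 45 mm from the axis, an upright red slippery sleeve pin 12 mm thick, 14 to 50 mm up. It only turns: clockwise from above clamps, sinking 5 mm per rad on its face cam. It drags, so it stays as left: 8.9 N at the pin while slack.
- disc4: Greased brass pressure disc under lever 4, 40 mm wide, 8 mm thick, mostly hidden; not to be handled. Origin: centre of its underside. The lever meets it after 0.3 to 0.8 rad, each differently. From then on the push at the red pin (square to the arm, moving slowly) is 8.9 N + 0.12 N per N of clamping force: 12 N snug (25 N), 18 N tight (74 N), some 0.4 to 0.7 rad past the touch.
- roof_tile: Terracotta roof tile sample with three rolls, 150 x 135 x 44 mm. Origin: centre of its underside. A bystander, to be left alone.
- ref_sphere: White reference ball on a round foot, 52 mm wide and 83 mm high. Origin: centre of its underside. A bystander, to be left alone.
- wrench: Steel wrench, 180 mm long, lying beside the flange. Origin: centre of its underside. A bystander, to be left alone.
- screwdriver: Screwdriver with a red handle, 200 mm long, lying. Origin: centre of its underside. A bystander, to be left alone.
- spare_washer: Spare brass washer, 36 mm wide and 6 mm thick, lying beside the flange. Origin: centre of its underside. A bystander, to be left alone.
- screw_jar: Jar of screws, 52 mm wide and 65 mm high. Origin: centre of its underside. A bystander, to be left alone.
- target_puck: Square black target block, 60 x 60 x 30 mm. Origin: centre of its underside. A bystander, to be left alone.

How it is judged (in metres and radians):
On the way:
1. all four levers press snugly on their discs (each with more than 4 N) (contact force between lever1 and disc1 above 4 N and contact force between lever2 and disc2 above 4 N and contact force between lever3 and disc3 above 4 N and contact force between lever4 and disc4 above 4 N), for 0.2 s.
At the end, for the whole second after the job is handed in: Every one of the four levers, let go, presses on its disc with 32 to 95 N (tightened with about 13 to 20 N at its pin) (contact force between lever1 and disc1 between 32 and 95 N and contact force between lever2 and disc2 between 32 and 95 N and contact force between lever3 and disc3 between 32 and 95 N and contact force between lever4 and disc4 between 32 and 95 N); the robot touches nothing.
It fails at once if a lever was over-tightened (more than 110 N on its disc, about 22 N at its pin) (contact force between lever1 and disc1 above 110 N or contact force between lever2 and disc2 above 110 N or contact force between lever3 and disc3 above 110 N or contact force between lever4 and disc4 above 110 N).
It fails at once if a lever was tightened (more than 32 N) while another one was not even snug (less than 4 N) ((contact force between lever1 and disc1 above 32 N or contact force between lever2 and disc2 above 32 N or contact force between lever3 and disc3 above 32 N or contact force between lever4 and disc4 above 32 N) and (contact force between lever1 and disc1 below 4 N or contact force between lever2 and disc2 below 4 N or contact force between lever3 and disc3 below 4 N or contact force between lever4 and disc4 below 4 N)).
It fails at once if first pass not crosswise: two neighbouring levers were snug (4 N) while the two others were both slack (under 2 N) ((contact force between lever1 and disc1 above 4 N and contact force between lever2 and disc2 above 4 N and contact force between lever3 and disc3 below 2 N and contact force between lever4 and disc4 below 2 N) or (contact force between lever2 and disc2 above 4 N and contact force between lever3 and disc3 above 4 N and contact force between lever4 and disc4 below 2 N and contact force between lever1 and disc1 below 2 N) or (contact force between lever3 and disc3 above 4 N and contact force between lever4 and disc4 above 4 N and contact force between lever1 and disc1 below 2 N and contact force between lever2 and disc2 below 2 N) or (contact force between lever4 and disc4 above 4 N and contact force between lever1 and disc1 above 4 N and contact force between lever2 and disc2 below 2 N and contact force between lever3 and disc3 below 2 N)).
It fails at once if second pass not crosswise: two neighbouring levers were tight (32 N) while the two others were both still under 26 N ((contact force between lever1 and disc1 above 32 N and contact force between lever2 and disc2 above 32 N and contact force between lever3 and disc3 below 26 N and contact force between lever4 and disc4 below 26 N) or (contact force between lever2 and disc2 above 32 N and contact force between lever3 and disc3 above 32 N and contact force between lever4 and disc4 below 26 N and contact force between lever1 and disc1 below 26 N) or (contact force between lever3 and disc3 above 32 N and contact force between lever4 and disc4 above 32 N and contact force between lever1 and disc1 below 26 N and contact force between lever2 and disc2 below 26 N) or (contact force between lever4 and disc4 above 32 N and contact force between lever1 and disc1 above 32 N and contact force between lever2 and disc2 below 26 N and contact force between lever3 and disc3 below 26 N)).
It fails at once if a bystander was moved by more than 25 mm (distance of any of roof_tile, ref_sphere, wrench, screwdriver, spare_washer, screw_jar, target_puck from where it was at the start of the episode above 0.025 m).
It also fails if it takes over 72 s, if anything falls off the work surface, if the arm or the gripper's body presses on something with over 40 N, if the wrist force passes 120 N, or if a joint passes its speed limit or range.

ROBOT

A 6-joint arm with a two-finger parallel gripper is mounted at the origin on the work surface. World frame = base frame: x ahead of the robot, y to its left, z up, the work surface at z = 0. Lengths are in m, angles in degrees, forces in N, time in s.
With the tool pointing down it reaches from about 0.35 to 0.875 m from the base axis. Payload 4.2 kg.
Tool frame: the origin (TCP) lies midway between the tips of the shut fingers; the grasp point (between the pads) lies 19 mm behind it (r.pinch_z is the distance from the TCP to the grasp point, in m); z points along the fingers, y is the line along which they close (so a half turn about z gives the same grasp; the last joint's range is limited). The gripper opens to 87 mm and grips with 3 to 60 N. Pads are 19 mm wide; open, the fingers measure 117 mm over their backs; the gripper's body (75 mm by 190 mm) begins 51 mm behind the grasp point.
Start: joints at [-56.918, 22.042, 0.453, 0, -68.411, -14.817], TCP at [0.196, -0.593, 0.223] pointing down, gripper open.
Joint ranges: [-179.83, 179.83], [-69.29, 118.12], [-61.27, 80.66], [-181.25, 117.63], [-171.15, -9.14], [-177.46, 177.46]. Speed limits (degrees/s): [159.86, 159.86, 180, 180, 180, 180].

INTERFACE

Orientations are given as a 3x3 rotation matrix whose columns are the frame's x, y, z axes.
In Python, from station import r, imaging, models gives the robot as it stands. The module is installed in compiled form; this text tells all that it offers.
- The arm moves only by the tool apply_moves, never from a script. Its argument "moves" is a list of rows, each a list of 2 entries, a list of its own where there are three numbers: the shift along the tool's x, y, z in m, then the turn about the tool's z in degrees. A call has 1 to 5 rows; each row shifts and turns the commanded pose from where the row before left it, along the tool's axes as they then stand; what a row does not reach is not made up. A row lasts 1/12 s, in which the tool goes at most 41.7 mm and 7.16 degrees, less where a joint would pass 70% of its speed; a pose out of reach is approached as far as the arm can. A call is refused whole if a number of a shift passes 0.0417 or a number of a turn 7.16, either way. A call with a gripper value outside its range is refused whole. "hand" is the finger opening in m, from 0 to 0.087, set as the call begins (left out, the last holds). The fingers move at their own pace and stop on an object; the grip force is fixed at half the most. Time passes only in rows, so rows that do not move let the fingers close. It gives the time, the measured TCP pose, the force, the opening and the grip force at its end, in the units of the state.
- r.sense(): the state, without advancing time (a new reading comes with each control period).
- imaging.capture(name): name is "scene" or "side" or "wrist"; returns a dict with "frame" (384x512x3 uint8, blue, green, red), "intrinsics" (3x3 intrinsics, pixels), "eye" and "orientation" of the camera in the world. Camera axes: x right, y down, z forward; pixel columns grow to the right and rows downward; lengths in m; the calibration is good to about 2 mm. The wrist camera is an equidistant fisheye: a pixel r from the principal point sees the ray r / f radians off the axis. A picture is of the moment at which its call begins. There is no depth.
- r.finish_job(): hands the job in; it is judged then, once.
Trained networks look in a picture, given as the dict that the camera call returned (one of the last four; its "shot" number tells which), for a name from the list of things; names that differ only in an ending like _2 or _b are one class to them, and where a whole thing is asked for, a point or a joint stands for the part that bears it (a point fixed in the world has none). Each returns a list of dicts, best first, with "confidence" (0 to 1); they miss things now and then, are a little off and sometimes report something else, mostly with a low value. They report only what shows in the picture. A call takes as long as a camera call.
- models.cut_out(picture, target): "region" (384x512 bool, what is visible of it) and "extent" ([left, top, width, height] as shares, 0 to 1, of the picture: columns of its width, rows of its height, round what is visible of it).
- models.place_of(picture, target): "at" ([column, row] as shares, 0 to 1, of the picture: columns of its width, rows of its height: a listed point, or the origin of a listed thing).
The state is a dict: "time_s": time; "joints": joint angles; "joint_velocities": joint speeds; "effort": joint torques, N m; "tcp_pos": TCP position; "ee_rot": TCP orientation; "wrist_force": force on the tool from outside, world axes, zero at the start; "moment": the same for the moment, N m; "gripper_width": opening from 0.0 (shut) to 1.0 (fully open); "gripper_force": force on a finger pad.
Only numpy, scipy, OpenCV 4.12 (cv2) and the standard library are available. Lean on these libraries where they do the work, as an engineer would, in place of code of your own. Each camera call takes 0.05 s, during which the arm holds its last target. There are 200 camera calls.

## Working session

There is one attempt and no reset: what is moved stays moved. The work goes in short steps, Python scripts to look and compute and a tool call to move; the robot and the scene stay as the last step left them, time stands still between calls to the robot, and variables do not carry over. Pictures are saved under pics/ and viewed, at most 10 in all, crops included, and the job is handed in when it is done.

Besides the shell and the picture viewer there is one more tool, called after "Call:" as a command line: name --argument value ..., lists and objects as JSON in quotes. apply_moves: Moves the arm, as the interface text tells. Its arguments: {"type":"object","properties":{"moves":{"type":"array"},"hand":{"type":"number"}},"required":["moves"]}

```bash
mkdir -p pics
python3 - <<'E'
from station import r, imaging, models
import cv2,numpy as np
for n in ["scene","side"]:
    p=imaging.capture(n); cv2.imwrite(f"pics/{n}0.png",p["frame"])
    print(n,p["intrinsics"].tolist(),p["eye"],np.array(p["orientation"]).tolist())
    for t in ["flange","lever1"]:
        print(t,[(d["confidence"],d["at"]) for d in models.place_of(p,t)])
s=r.sense();print(s)
E
```

```text
scene [[378.6396153823148, 0.0, 248.26706878298964], [0.0, 378.6396153823148, 191.12500218666648], [0.0, 0.0, 1.0]] [1.05280907 0.0429436  0.93676661] [[-0.08079102109213761, 0.84887416329766, -0.5223844042432616], [0.9967252968110628, 0.06702330112954047, -0.04523891911393853], [-0.0033902223803633494, -0.5243286488371551, -0.8515092333033243]]
flange [(0.85, [0.4988, 0.5927]), (0.25, [0.4684, 0.6234])]
lever1 [(0.62, [0.4775, 0.6237]), (0.56, [0.4604, 0.5438]), (0.5, [0.5389, 0.6135])]
side [[419.5034093981702, 0.0, 255.26491135085124], [0.0, 419.5034093981702, 193.67083794555091], [0.0, 0.0, 1.0]] [0.33316833 0.92005832 0.96759665] [[-0.9746900453060559, -0.1526513834258046, 0.1633305566006161], [-0.22353387660900811, 0.676741004243689, -0.7014657647978211], [-0.003452765475354211, -0.720221610557078, -0.6937354755936452]]
flange [(0.67, [0.4664, 0.5424])]
lever1 [(0.61, [0.4893, 0.5005]), (0.57, [0.4311, 0.5122]), (0.56, [0.4428, 0.5526]), (0.47, [0.4988, 0.5641]), (0.26, [0.4465, 0.5073])]
{'time_s': 0.3, 'joints': array([-5.69184395e+01,  2.20616843e+01,  4.29426397e-01, -7.17835636e-03,
       -6.84121482e+01, -1.48178837e+01]), 'joint_velocities': array([-0.04335227, -0.19181972,  0.08942724,  0.16539717,  0.07591945,
       -0.08335921]), 'effort': array([-3.38128457e-04, -3.90040219e+01,  1.87244064e+01,  4.21567261e+00,
        1.29510637e-02, -1.26012419e-04]), 'tcp_pos': array([ 0.1958315 , -0.59331484,  0.2221618 ]), 'ee_rot': array([[-9.49638791e-01, -3.13346551e-01, -3.25424330e-04],
       [-3.13346708e-01,  9.49638527e-01,  7.12982578e-04],
       [ 8.56248496e-05,  7.79046556e-04, -9.99999693e-01]]), 'wrist_force': array([ 0.47705775,  0.49229621, -0.13813352]), 'moment': array([ 0.03670044, -0.00720767, -0.01641039]), 'gripper_force': 0.0, 'gripper_width': 0.9993034042310042}
```

Run:
```python
import cv2,numpy as np
a=cv2.imread("pics/scene0.png");b=cv2.imread("pics/side0.png")
cv2.imwrite("pics/c1.png",cv2.resize(a[150:300,155:355],None,fx=4,fy=4,interpolation=2))
cv2.imwrite("pics/c2.png",cv2.resize(b[130:280,140:340],None,fx=4,fy=4,interpolation=2))
```

```text
(no output)
```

View pics/scene0.png

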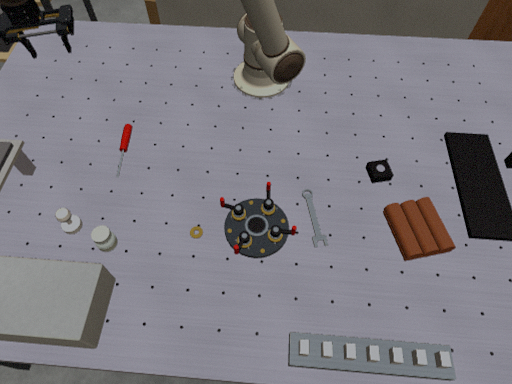

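View pics/c1.png

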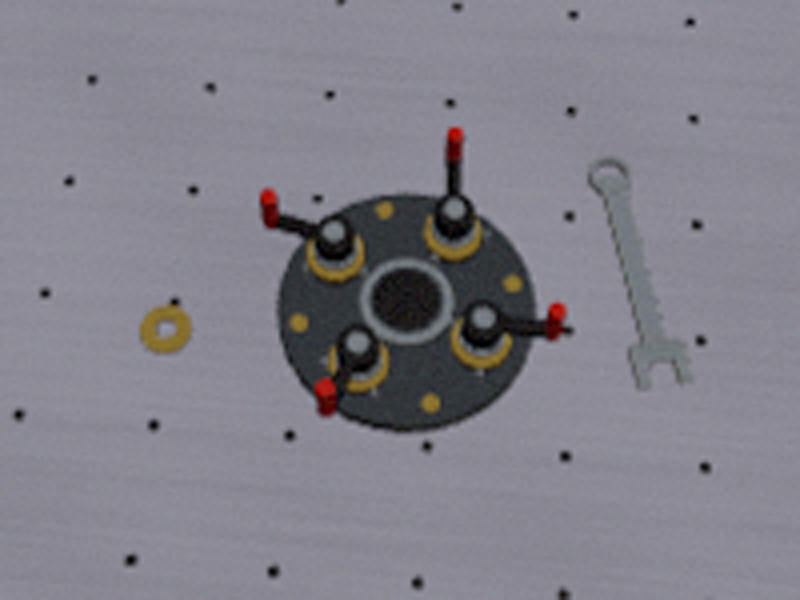

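View pics/c2.png

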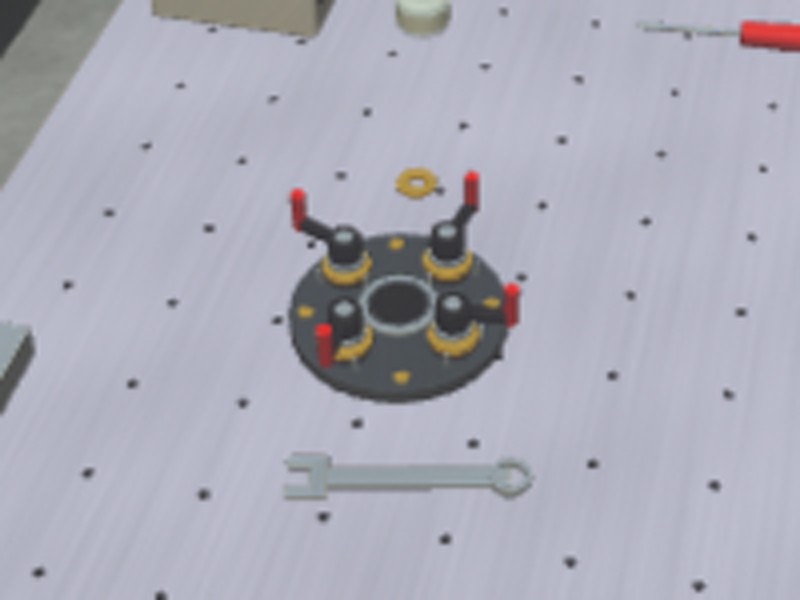

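The images show the flange at scene px ~(257,226), with four red pins at about (222,202), (268,187), (294,231) and (236,248). The wrench lies to its right and the washer to its left. Next I triangulate the pins and pivots.

```bash
cat > h.py <<'E'
import numpy as np,cv2
from station import r,imaging,models
def ray(p,uv):
    K=np.array(p["intrinsics"]);d=np.linalg.solve(K,[uv[0],uv[1],1.]);d=np.array(p["orientation"])@d
    return np.array(p["eye"]),d/np.linalg.norm(d)
def tri(a,b):
    A=0;B=0
    for e,d in(a,b):
        M=np.eye(3)-np.outer(d,d);A=A+M;B=B+M@e
    x=np.linalg.solve(A,B);return x,max(np.linalg.norm((np.eye(3)-np.outer(d,d))@(x-e)) for e,d in(a,b))
def onz(R,z):
    e,d=R;return e+d*(z-e[2])/d[2]
def reds(p,box):
    f=p["frame"].astype(int);m=((f[:,:,2]>110)&(f[:,:,1]<70)&(f[:,:,0]<80)).astype(np.uint8)
    k=np.zeros_like(m);k[box[1]:box[3],box[0]:box[2]]=1
    n,l,s,c=cv2.connectedComponentsWithStats(m*k)
    return [c[i] for i in range(1,n) if s[i,4]>8]
E
python3 - <<'E'
from h import *
S=imaging.capture("scene");D=imaging.capture("side")
a=reds(S,(200,170,310,265));b=reds(D,(200,160,290,230));print(len(a),len(b))
for u in a:
    for v in b:
        x,e=tri(ray(S,u),ray(D,v))
        if e<.006 and .04<x[2]<.08: print("pin",u.round(1),v.round(1),x.round(4),round(e,4))
W=np.array([512,384])
for p in(S,D):
    print("fl",[ (d["confidence"],onz(ray(p,d["at"]*W),0).round(4)) for d in models.place_of(p,"flange")])
    print("lev",[ (d["confidence"],onz(ray(p,d["at"]*W),.026).round(4)) for d in models.place_of(p,"lever1")])
    for d in models.cut_out(p,"lever1"): print(d["confidence"],(np.array(d["extent"])*[512,384,512,384]).round())
    for d in models.cut_out(p,"flange")[:1]:
        m=d["region"];f=p["frame"].astype(int)
        # ring/brass dots skip; hull of flange outline
        c=max(cv2.findContours(m.astype(np.uint8),0,1)[0],key=cv2.contourArea)
        h=cv2.convexHull(c);P=np.array([onz(ray(p,q[0]),.015)[:2] for q in h]);(cx,cy),R=cv2.minEnclosingCircle(P.astype(np.float32));print("flange hull",cx,cy,R)
E
```

```text
4 4
pin [268.3 183.3] [267.1 205.6] [0.4959 0.0514 0.0705] 0.0039
pin [221.5 198.7] [257.2 177. ] [ 0.5536 -0.0696  0.0691] 0.004
pin [293.7 227.5] [220.8 215.4] [0.6214 0.1218 0.0694] 0.0019
pin [235.8 246.4] [213.9 181.6] [ 0.6845 -0.019   0.0668] 0.0033
fl [(0.73, array([0.5939, 0.0236, 0.    ]))]
lev [(0.78, array([ 0.6337, -0.0033,  0.026 ])), (0.7, array([ 0.5593, -0.0438,  0.026 ])), (0.54, array([0.6149, 0.0759, 0.026 ])), (0.53, array([0.5332, 0.0508, 0.026 ]))]
0.77 [234. 231.  17.  22.]
0.52 [261. 183.  14.  28.]
0.46 [217. 197.  26.  18.]
0.28 [121. 125.  12.  38.]
fl [(0.6, array([0.5961, 0.0189, 0.    ])), (0.48, array([0.5522, 0.0406, 0.    ]))]
lev [(0.72, array([ 0.5717, -0.0309,  0.026 ])), (0.7, array([0.6316, 0.067 , 0.026 ])), (0.58, array([0.5427, 0.0483, 0.026 ])), (0.58, array([ 0.6491, -0.0025,  0.026 ]))]
0.74 [248. 204.  22.  11.]
0.72 [246. 171.  12.  26.]
0.52 [218. 202.  10.  21.]
0.46 [207. 180.  25.  19.]
flange hull 0.6004821062088013 -0.0117119662463665 0.13696721196174622
```

Call:
apply_moves --moves '[[[-0.031,0.025,0],0],[[-0.031,0.025,0],0],[[-0.031,0.025,0],0],[[-0.031,0.025,0],0],[[-0.031,0.025,0],0]]' --hand 0

```text
time_s: 1.22
tcp_pos: [0.3045, -0.4247, 0.2227]
ee_rot: [[-0.95, -0.313, 0.0], [-0.313, 0.95, -0.0], [-0.0, -0.0, -1.0]]
wrist_force: [1.4, -0.2, 0.5]
gripper_width: 0.71
gripper_force: 0.0
```

Call:
apply_moves --moves '[[[-0.031,0.025,0],0],[[-0.031,0.025,0],0],[[-0.031,0.025,0],0],[[-0.031,0.025,0],0],[[-0.031,0.025,0],0]]'

```text
time_s: 1.63
tcp_pos: [0.4127, -0.2571, 0.223]
ee_rot: [[-0.95, -0.314, 0.001], [-0.314, 0.95, -0.0], [-0.001, -0.001, -1.0]]
wrist_force: [1.3, -0.3, 0.1]
gripper_width: 0.327
gripper_force: 0.0
```

Call:
apply_moves --moves '[[[-0.031,0.025,0],0],[[-0.031,0.025,0],0],[[-0.031,0.025,0],0],[[-0.031,0.025,0],0],[[-0.025,0.02,0],0]]'

```text
time_s: 2.05
tcp_pos: [0.5171, -0.0958, 0.2229]
ee_rot: [[-0.949, -0.315, 0.001], [-0.315, 0.949, 0.0], [-0.001, -0.0, -1.0]]
wrist_force: [-0.4, -1.1, -0.1]
gripper_width: 0.019
gripper_force: 0.0
```

Call:
apply_moves --moves '[[[0,0,0],0],[[0,0,0],0]]'

```text
time_s: 2.22
tcp_pos: [0.5165, -0.0967, 0.2223]
ee_rot: [[-0.949, -0.316, -0.0], [-0.316, 0.949, -0.0], [0.0, 0.0, -1.0]]
wrist_force: [-1.2, -0.0, 0.3]
gripper_width: 0.003
gripper_force: 0.0
```

Run:
```python
from h import *
p=imaging.capture("wrist");cv2.imwrite("pics/w1.png",p["frame"])
import pickle;pickle.dump(p,open("w1.pkl","wb"))
print(p["intrinsics"],p["eye"],p["orientation"]);print(r.sense()["wrist_force"],r.sense()["tcp_pos"])
```

```text
[[297.31863964   0.         254.02527601]
 [  0.         297.31863964 189.96497677]
 [  0.           0.           1.        ]] [ 0.43920531 -0.12365662  0.3847313 ] [[-3.16339882e-01  9.04964439e-01  2.84549545e-01]
 [ 9.48645532e-01  3.01502569e-01  9.57489209e-02]
 [ 8.56949486e-04  3.00225857e-01 -9.53867758e-01]]
[-0.12142016  0.15896227 -0.52495794] [ 0.51582885 -0.09770506  0.22235569]
```

View pics/w1.png

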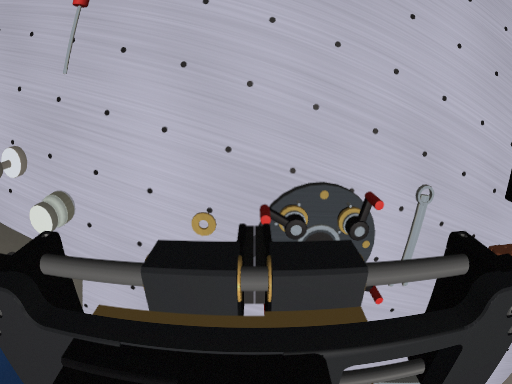

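```bash
cat > fit.py <<'E'
from h import *
import pickle
from scipy.optimize import least_squares
def redc(p,box):
    f=p["frame"];hsv=cv2.cvtColor(f,cv2.COLOR_BGR2HSV)
    m=((hsv[:,:,1]>150)&((hsv[:,:,0]<8)|(hsv[:,:,0]>172))&(hsv[:,:,2]>50)).astype(np.uint8)
    k=np.zeros_like(m);k[box[1]:box[3],box[0]:box[2]]=1
    n,l,s,c=cv2.connectedComponentsWithStats(m*k)
    return [(c[i],s[i]) for i in range(1,n) if s[i,4]>8]
def proj(p,X,fish=False):
    q=np.array(p["orientation"]).T@(X-np.array(p["eye"]));K=np.array(p["intrinsics"])
    if fish:
        rr=np.hypot(q[0],q[1]);t=np.arctan2(rr,q[2]);return K[:2,2]+K[0,0]*t*q[:2]/rr
    return (K@q)[:2]/q[2]
E
python3 - <<'E'
from fit import *
S=imaging.capture("scene");D=imaging.capture("side");Wp=pickle.load(open("w1.pkl","rb"))
obs=[(S,redc(S,(200,165,310,265)),0),(D,redc(D,(200,160,290,230)),0),(Wp,redc(Wp,(255,180,400,320)),1)]
for o in obs: print([(c.round(1),s[:5]) for c,s in o[1]])
W=np.array([512,384])
lev=[(p,[(d["at"]*W) for d in models.place_of(p,"lever1") if d["confidence"]>.3]) for p in(S,D)]
fl=[(p,models.place_of(p,"flange")[0]["at"]*W) for p in(S,D)]
pin0=np.array([[.4959,.0514],[.5536,-.0696],[.6845,-.019],[.6214,.1218]])
a0=[]
def model(x):
    c=x[:2];ph=x[2]+np.arange(4)*np.pi/2
    P=c+.058*np.c_[np.cos(ph),np.sin(ph)];Q=P+.045*np.c_[np.cos(x[4:8]),np.sin(x[4:8])]
    return P,Q
def res(x,full=False):
    P,Q=model(x);z=x[3];R=[]
    for p,l,fi in obs:
        for q in Q:
            u=proj(p,np.r_[q,z+.033],fi);d=[c-u for c,_ in l];
            if d:
                e=min(d,key=np.linalg.norm)
                if fi and np.linalg.norm(e)>15: e=e*0
                if fi and len(l)==0: e=0*u
                R.append(e/(2 if fi else 1))
    for p,l in lev:
        for q in P:
            u=proj(p,np.r_[q,z]);e=min([c-u for c in l],key=np.linalg.norm)
            R.append(e/3 if np.linalg.norm(e)<8 else e*0)
    for p,c in fl: R.append((c-proj(p,np.r_[x[:2],0]))/3)
    return np.array(R).round(1) if full else np.concatenate(R+[[(z-.026)/.004]])
piv=np.array([[.538,.050],[.566,-.037],[.641,-.003],[.623,.071]]);c=piv.mean(0)
d=piv-c;an=np.arctan2(d[:,1],d[:,0]);print("pivot ang",np.degrees(an))
o=np.argsort(an);piv=piv[o];pin0=pin0[o]
an=an[o];ph=np.unwrap(an)-np.arange(4)*np.pi/2
v=pin0-piv
x=least_squares(res,np.r_[c,ph.mean(),.026,np.arctan2(v[:,1],v[:,0])],loss="soft_l1")
print(x.cost,x.x.round(4));print(res(x.x,True).tolist())
P,Q=model(x.x);print("pivots",P.round(4).tolist(),"pins",Q.round(4).tolist(),"arm deg",np.degrees(x.x[4:]).round(1))
np.save("fit.npy",x.x)
E
```

```text
[(array([268.1, 185.6]), array([267, 182,   4,   9,  26], dtype=int32)), (array([221.9, 201.8]), array([220, 198,   5,   9,  29], dtype=int32)), (array([293.2, 229.8]), array([291, 226,   5,   9,  32], dtype=int32)), (array([236.1, 248.4]), array([233, 244,   6,  10,  41], dtype=int32))]
[(array([257.5, 176.5]), array([257, 173,   2,   8,  16], dtype=int32)), (array([213.8, 180.2]), array([213, 178,   3,   7,  13], dtype=int32)), (array([267.3, 205. ]), array([266, 201,   3,  10,  20], dtype=int32)), (array([220.6, 214.8]), array([219, 211,   4,  10,  25], dtype=int32))]
[(array([374.2, 200.8]), array([366, 192,  17,  18, 164], dtype=int32)), (array([265.1, 214.7]), array([261, 205,  10,  20, 165], dtype=int32)), (array([375.7, 295. ]), array([370, 286,  13,  18, 122], dtype=int32))]
pivot ang [ 151.14849155 -114.42510128  -25.38386226   58.58185244]
6.559704643053853 [ 0.5951  0.0242 -2.0902  0.0346 -1.7643 -0.3526  1.533   3.2266]
[[-0.0, 0.1], [0.1, -0.1], [0.0, -0.0], [-0.0, -0.6], [0.5, 0.2], [-0.1, -0.3], [0.3, 0.1], [0.3, 0.2], [-0.1, 0.2], [-0.0, -0.0], [0.1, 0.6], [-0.2, 0.5], [-1.5, -0.9], [-0.2, -0.5], [-0.1, 0.2], [0.2, -0.2], [-0.2, -0.5], [-0.8, 1.2], [-0.1, -0.5], [-0.6, 1.6], [0.0, 1.3], [0.2, -0.6]]
pivots [[0.5663, -0.0261], [0.6454, -0.0045], [0.6239, 0.0746], [0.5447, 0.053]] pins [[0.5576, -0.0703], [0.6876, -0.0201], [0.6256, 0.1196], [0.4999, 0.0492]] arm deg [-101.1  -20.2   87.8  184.9]
```

Call:
apply_moves --moves '[[[-0.024,0,0.02],0],[[-0.024,0,0.02],0],[[-0.024,0,0.02],0],[[0,0,0.01],6],[[0,0,0.01],6]]'

```text
time_s: 2.98
tcp_pos: [0.5845, -0.076, 0.1407]
ee_rot: [[-0.995, -0.104, -0.002], [-0.104, 0.995, -0.0], [0.002, 0.0, -1.0]]
wrist_force: [-0.5, 0.5, -0.1]
gripper_width: 0.01
gripper_force: 0.0
```

Call:
apply_moves --moves '[[[0,0,0.02],6],[[0,0,0.02],6],[[0,0,0.02],5.5],[[0,0,0.018],0],[[0,0,0],0]]'

```text
time_s: 3.4
tcp_pos: [0.5812, -0.0765, 0.0609]
ee_rot: [[-0.98, 0.197, -0.008], [0.197, 0.98, -0.0], [0.008, -0.002, -1.0]]
wrist_force: [-0.9, 0.2, -0.5]
gripper_width: 0.005
gripper_force: 0.0
```

```bash
cat > go.py <<'E'
# python3 go.py lever theta gap [z] : shift (present tool axes) + turn to reach pre-contact pose
from h import *;import sys
x=np.load("fit.npy");i="ABCD".index(sys.argv[1]);th=np.radians(float(sys.argv[2]));gap=float(sys.argv[3])
z=float(sys.argv[4]) if len(sys.argv)>4 else .064
ph=x[2]+i*np.pi/2;P=x[:2]+.058*np.array([np.cos(ph),np.sin(ph)])
s=r.sense();R=np.array(s["ee_rot"]);p=np.array(s["tcp_pos"])
t=np.array([np.sin(th),-np.cos(th)]);u=np.array([np.cos(th),np.sin(th)])
T=P+.045*u-t*gap;sg=1 if i in(0,1) else -1
yaw=np.degrees(np.arctan2(R[1,0],R[0,0]));want=np.degrees(np.arctan2(sg*t[1],sg*t[0]))
d=np.r_[T,z]-p;q=p[:2]-P
print("shift",(R.T@d).round(4),"turn",round((yaw-want+180)%360-180,1),"yaw",yaw.round(1),"j6",s["joints"][5].round(1),"j1",s["joints"][0].round(1))
print("tcp",p.round(4),"rel pivot: u",(q@u).round(4),"t",(q@t).round(4),"F tool",(R.T@s["wrist_force"]).round(2),"w",s["gripper_width"],s["time_s"])
E
python3 go.py A -101.1 .0275
```

```text
shift [-0.0031  0.0015 -0.0032] turn -0.2 yaw 168.7 j6 -109.6 j1 8.3
tcp [ 0.5812 -0.0765  0.0609] rel pivot: u 0.0465 t -0.0244 F tool [0.95 0.05 0.52] w 0.004590179875107915 3.4
```

Call:
apply_moves --moves '[[[0.001,0.0015,-0.003],0],[[0.0015,0,0],0],[[0.0015,0,0],0],[[0.0015,0,0],0],[[0.0015,0,0],0]]'

```text
time_s: 3.82
tcp_pos: [0.5779, -0.0728, 0.0687]
ee_rot: [[-0.981, 0.195, 0.002], [0.195, 0.981, 0.0], [-0.002, 0.001, -1.0]]
wrist_force: [0.2, -0.6, -0.2]
gripper_width: 0.009
gripper_force: 0.0
```

```bash
sed -i 's/i in(0,1) else/i<3 else/' go.py; python3 go.py A -101.1 .0155
```

```text
shift [ 0.0049 -0.0015  0.0047] turn -0.1 yaw 168.8 j6 -110.0 j1 8.7
tcp [ 0.5779 -0.0728  0.0687] rel pivot: u 0.0436 t -0.0204 F tool [-0.34 -0.49  0.23] w 0.008647306801927629 3.8167
```

Call:
apply_moves --moves '[[[0.0015,-0.0005,0.003],0],[[0.0015,0,0.001],0],[[0.001,0,0],0],[[0.001,0,0],0],[[0.001,0,0],0]]'

```text
time_s: 4.23
tcp_pos: [0.5724, -0.0722, 0.0638]
ee_rot: [[-0.981, 0.194, 0.002], [0.194, 0.981, -0.0], [-0.002, 0.0, -1.0]]
wrist_force: [2.1, -0.3, 0.4]
gripper_width: 0.008
gripper_force: 1.2
```

```bash
python3 go.py A -101.1 .0155
```

```text
shift [-0.0006 -0.001  -0.0002] turn -0.1 yaw 168.8 j6 -110.1 j1 8.9
tcp [ 0.5724 -0.0722  0.0638] rel pivot: u 0.044 t -0.0149 F tool [-2.16  0.15 -0.35] w 0.008107433431059942 4.2333
```

Call:
apply_moves --moves '[[[0.0024,-0.0007,0],3],[[0.0024,-0.0007,0],3],[[0.0024,-0.0007,0],3],[[0.0024,-0.0007,0],3],[[0.0016,-0.0005,0],2]]'

```text
time_s: 4.65
tcp_pos: [0.5649, -0.0726, 0.065]
ee_rot: [[-0.904, 0.427, 0.011], [0.427, 0.904, -0.001], [-0.01, 0.004, -1.0]]
wrist_force: [7.2, -4.0, -2.9]
gripper_width: 0.002
gripper_force: 4.9
```

```bash
python3 go.py A -115.1 .015
```

```text
shift [ 0.0035 -0.0023  0.001 ] turn -0.2 yaw 154.7 j6 -124.5 j1 9.1
tcp [ 0.5649 -0.0726  0.065 ] rel pivot: u 0.0427 t -0.0185 F tool [-8.17 -0.58  2.95] w 0.0024919948088465154 4.65
```

Call:
apply_moves --moves '[[[0.0016,-0.0005,0],2],[[0.0016,-0.0005,0],2],[[0.0016,-0.0005,0],2],[[0.0016,-0.0005,0],2],[[0.0016,-0.0005,0],2]]'

```text
time_s: 5.07
tcp_pos: [0.5562, -0.0712, 0.0648]
ee_rot: [[-0.817, 0.577, 0.009], [0.577, 0.817, -0.001], [-0.008, 0.005, -1.0]]
wrist_force: [7.4, -5.9, -2.8]
gripper_width: 0.003
gripper_force: 4.8
```

```bash
cat >> go.py <<'E'
# lever angle assuming flat face at 14.8 mm along tool x; push moment / 45 mm
f=sg*R[:2,0];b=f@q+.0148-0  # face plane offset from pivot; pin centre 45mm at angle: sin
a=np.arctan2(f[1],f[0])+np.pi/2-np.arcsin(np.clip(b/.045,-1,1))
F=np.array(s["wrist_force"]);pin=P+.045*np.array([np.cos(a),np.sin(a)]);tt=np.array([np.sin(a),-np.cos(a)])
print("LEVER",np.degrees(a).round(1),"push",(-F[:2]@tt).round(2),"radial",(F[:2]@[np.cos(a),np.sin(a)]).round(2))
E
python3 go.py A -125.1 .015
```

```text
shift [ 0.0026 -0.0023  0.0008] turn -0.1 yaw 144.8 j6 -134.8 j1 9.4
tcp [ 0.5562 -0.0712  0.0648] rel pivot: u 0.0427 t -0.0176 F tool [-9.4  -0.61  2.92] w 0.003084511659929984 5.0667
LEVER 238.5 push 9.37 radial 1.21
```

Call:
apply_moves --moves '[[[0.0016,-0.0005,0],2],[[0.0016,-0.0005,0],2],[[0.0016,-0.0005,0],2],[[0.0008,-0.0003,0],1],[[0.0008,-0.0003,0],1]]'

```text
time_s: 5.48
tcp_pos: [0.5494, -0.0689, 0.0647]
ee_rot: [[-0.729, 0.685, 0.008], [0.685, 0.729, -0.001], [-0.007, 0.005, -1.0]]
wrist_force: [7.0, -6.2, -3.3]
gripper_width: 0.004
gripper_force: 4.7
```

```bash
python3 go.py A -133.1 .015
```

```text
shift [ 0.002  -0.0022  0.0007] turn -0.1 yaw 136.8 j6 -143.1 j1 9.7
tcp [ 0.5494 -0.0689  0.0647] rel pivot: u 0.0428 t -0.017 F tool [-9.29  0.25  3.32] w 0.003672089003103019 5.4833
LEVER 229.6 push 9.31 radial 0.2
```

Call:
apply_moves --moves '[[[0.0016,-0.0005,0],2],[[0.0016,-0.0005,0],2],[[0.0008,-0.0003,0],1],[[0.0008,-0.0003,0],1],[[0.0008,-0.0003,0],1]]'

```text
time_s: 5.9
tcp_pos: [0.5441, -0.0664, 0.0647]
ee_rot: [[-0.64, 0.768, 0.008], [0.768, 0.64, -0.001], [-0.006, 0.005, -1.0]]
wrist_force: [6.8, -6.5, -1.8]
gripper_width: 0.011
gripper_force: 4.9
```

```bash
python3 go.py A -140.1 .015
```

```text
shift [ 0.0016 -0.0021  0.0006] turn -0.1 yaw 129.8 j6 -150.5 j1 10.1
tcp [ 0.5441 -0.0664  0.0647] rel pivot: u 0.0429 t -0.0166 F tool [-9.4   1.06  1.84] w 0.011375133325722375 5.9
LEVER 222.2 push 9.45 radial -0.67
```

Call:
apply_moves --moves '[[[0.0016,-0.0004,0],2],[[0.0016,-0.0004,0],2],[[0.0008,-0.0002,0],1],[[0.0008,-0.0002,0],1],[[0.0008,-0.0002,0],1]]'

```text
time_s: 6.32
tcp_pos: [0.5393, -0.0631, 0.0645]
ee_rot: [[-0.542, 0.841, 0.007], [0.841, 0.542, -0.002], [-0.006, 0.005, -1.0]]
wrist_force: [7.0, -8.4, -3.7]
gripper_width: 0.005
gripper_force: 5.7
```

```bash
python3 go.py A -147.1 .015
```

```text
shift [ 0.0014 -0.0022  0.0005] turn -0.1 yaw 122.8 j6 -158.0 j1 10.5
tcp [ 0.5393 -0.0631  0.0645] rel pivot: u 0.0428 t -0.0164 F tool [-10.84   1.29   3.76] w 0.005077717677234009 6.3167
LEVER 215.0 push 10.9 radial -0.9
```

Call:
apply_moves --moves '[[[0.0008,-0.0002,0],1],[[0.0004,-0.0001,0],0.5],[[0.0004,-0.0001,0],0.5]]'

```text
time_s: 6.57
tcp_pos: [0.538, -0.0621, 0.0645]
ee_rot: [[-0.512, 0.859, 0.007], [0.859, 0.512, -0.002], [-0.005, 0.005, -1.0]]
wrist_force: [6.6, -9.0, -3.0]
gripper_width: 0.004
gripper_force: 5.8
```

```bash
python3 go.py A -149.1 .015
```

```text
shift [ 0.0014 -0.0022  0.0005] turn -0.1 yaw 120.8 j6 -160.1 j1 10.7
tcp [ 0.538  -0.0621  0.0645] rel pivot: u 0.0428 t -0.0164 F tool [-11.03   1.03   3.08] w 0.0035710420016836085 6.5667
LEVER 212.9 push 11.08 radial -0.64
```

Call:
apply_moves --moves '[[[0.0008,-0.0002,0],1],[[0.0008,-0.0002,0],1],[[0.0004,-0.0001,0],0.5]]'

```text
time_s: 6.82
tcp_pos: [0.5364, -0.0608, 0.0644]
ee_rot: [[-0.474, 0.88, 0.007], [0.88, 0.474, -0.002], [-0.005, 0.005, -1.0]]
wrist_force: [6.1, -10.4, -4.0]
gripper_width: 0.007
gripper_force: 6.1
```

```bash
python3 go.py A -151.6 .015
```

```text
shift [ 0.0013 -0.0022  0.0004] turn -0.1 yaw 118.3 j6 -162.8 j1 10.9
tcp [ 0.5364 -0.0608  0.0644] rel pivot: u 0.0428 t -0.0163 F tool [-12.03   0.4    4.03] w 0.006744893850786173 6.8167
LEVER 210.3 push 12.06 radial -0.01
```

Call:
apply_moves --moves '[[[-0.008,0.0,0],0],[[-0.006,0.0,0],0],[[0,0.0,-0.02],0],[[0,0,-0.02],0],[[0,0,0],0]]'

```text
time_s: 7.23
tcp_pos: [0.5421, -0.0716, 0.107]
ee_rot: [[-0.474, 0.88, 0.006], [0.88, 0.474, 0.0], [-0.003, 0.006, -1.0]]
wrist_force: [0.5, 0.7, 0.4]
gripper_width: 0.005
gripper_force: 0.0
```

```bash
python3 go.py C 87.8 .0235;python3 go.py C 87.8 .0235 .1
```

```text
shift [0.1408 0.1436 0.0435] turn 120.5 yaw 118.3 j6 -161.2 j1 9.5
tcp [ 0.5421 -0.0716  0.107 ] rel pivot: u -0.1492 t -0.076 F tool [ 0.42  0.81 -0.41] w 0.005463984948179957 7.2333
LEVER 298.3 push 0.81 radial -0.42
shift [0.1407 0.1438 0.0075] turn 120.5 yaw 118.3 j6 -161.2 j1 9.5
tcp [ 0.5421 -0.0716  0.107 ] rel pivot: u -0.1492 t -0.076 F tool [ 0.42  0.81 -0.41] w 0.005463984948179957 7.2333
LEVER 298.3 push 0.81 radial -0.42
```

Call:
apply_moves --moves '[[[0.0282,0.0287,0],0],[[0.0282,0.0287,0],0],[[0.0282,0.0287,0],0],[[0.0282,0.0287,0],0],[[0.0282,0.0287,0],0]]'

```text
time_s: 7.65
tcp_pos: [0.6, 0.1204, 0.103]
ee_rot: [[-0.479, 0.878, -0.004], [0.878, 0.479, 0.005], [0.006, -0.001, -1.0]]
wrist_force: [0.9, -0.9, 0.1]
gripper_width: 0.005
gripper_force: 0.0
```

Call:
apply_moves --moves '[[[0,0,0],-6.6],[[0,0,0],-6.6],[[0,0,0],-6.6],[[0,0,0],-6.6],[[0,0,0],-6.6]]'

```text
time_s: 8.07
tcp_pos: [0.5998, 0.1186, 0.1027]
ee_rot: [[-0.882, 0.472, -0.004], [0.472, 0.882, 0.005], [0.006, 0.002, -1.0]]
wrist_force: [0.2, -0.4, 0.3]
gripper_width: 0.007
gripper_force: 0.0
```

Call:
apply_moves --moves '[[[0,0,0],-6.6],[[0,0,0],-6.6],[[0,0,0],-6.6],[[0,0,0],-6.7],[[0,0,0],0]]'

```text
time_s: 8.48
tcp_pos: [0.5999, 0.1184, 0.1028]
ee_rot: [[-0.999, 0.033, -0.004], [0.033, 0.999, 0.005], [0.004, 0.004, -1.0]]
wrist_force: [0.4, -0.3, -0.2]
gripper_width: 0.008
gripper_force: 0.0
```

```bash
sed -i 's/sg=1 if i<3 else -1/sg=int(sys.argv[5]) if len(sys.argv)>5 else 1 if i<2 else -1/' go.py; python3 go.py C 87.8 .0235
```

```text
shift [-0.0023  0.002   0.0388] turn 0.3 yaw 178.1 j6 -117.8 j1 26.1
tcp [0.5999 0.1184 0.1028] rel pivot: u 0.0428 t -0.0256 F tool [-0.42 -0.24  0.2 ] w 0.007661121452815421 8.4833
LEVER 101.7 push -0.35 radial -0.34
```

Call:
apply_moves --moves '[[[0,0.002,0.02],0],[[0,0,0.018],0],[[0,0,0],0],[[-0.003,0,0],0],[[-0.003,0,0],0]]'

```text
time_s: 8.9
tcp_pos: [0.6072, 0.1206, 0.0662]
ee_rot: [[-0.999, 0.035, -0.001], [0.035, 0.999, 0.005], [0.001, 0.005, -1.0]]
wrist_force: [0.2, -0.3, 0.2]
gripper_width: 0.007
gripper_force: 0.0
```

Call:
apply_moves --moves '[[[-0.0025,0,0],0],[[-0.0015,0,0],0],[[-0.0015,0,0],0],[[-0.0008,0.0,0],0],[[-0.0008,0,0],0]]'

```text
time_s: 9.32
tcp_pos: [0.6107, 0.1198, 0.0651]
ee_rot: [[-0.999, 0.036, -0.009], [0.036, 0.999, 0.004], [0.009, 0.003, -1.0]]
wrist_force: [-7.9, 1.5, 2.5]
gripper_width: 0.008
gripper_force: 4.1
```

```bash
python3 go.py C 87.8 .0148
```

```text
shift [-0.0001  0.0004  0.0011] turn 0.1 yaw 177.9 j6 -117.5 j1 25.8
tcp [0.6107 0.1198 0.0651] rel pivot: u 0.0446 t -0.0149 F tool [ 7.95  1.24 -2.42] w 0.00818799498425928 9.3167
LEVER 87.9 push 7.93 radial 1.23
```

Call:
apply_moves --moves '[[[-0.0024,0.0007,0],3],[[-0.0024,0.0007,0],3],[[-0.0024,0.0007,0],3],[[-0.0024,0.0007,0],3],[[-0.0016,0.0005,0],2]]'

```text
time_s: 9.73
tcp_pos: [0.621, 0.1216, 0.0642]
ee_rot: [[-0.96, 0.279, -0.011], [0.279, 0.96, 0.003], [0.012, 0.0, -1.0]]
wrist_force: [-8.8, 1.4, 0.5]
gripper_width: 0.006
gripper_force: 4.4
```

```bash
python3 go.py C 73.8 .0148
```

```text
shift [-0.0011  0.0006  0.0002] turn -0.0 yaw 163.8 j6 -131.3 j1 25.5
tcp [0.621  0.1216 0.0642] rel pivot: u 0.0444 t -0.0159 F tool [ 8.84 -1.06 -0.43] w 0.006234765695088355 9.7333
LEVER 75.2 push 8.86 radial -0.85
```

Call:
apply_moves --moves '[[[-0.0016,0.0005,0],2],[[-0.0016,0.0005,0],2],[[-0.0008,0.0002,0],1],[[-0.0008,0.0002,0],1],[[-0.0008,0.0002,0],1]]'

```text
time_s: 10.15
tcp_pos: [0.6265, 0.1215, 0.0637]
ee_rot: [[-0.92, 0.393, -0.012], [0.393, 0.92, 0.004], [0.012, -0.001, -1.0]]
wrist_force: [-7.7, 2.2, -0.9]
gripper_width: 0.006
gripper_force: 4.4
```

```bash
python3 go.py C 66.8 .0148
```

```text
shift [-0.0012  0.0008 -0.0003] turn 0.1 yaw 156.9 j6 -138.0 j1 25.2
tcp [0.6265 0.1215 0.0637] rel pivot: u 0.0442 t -0.016 F tool [ 7.96 -1.05  0.96] w 0.005567707990839683 10.15
LEVER 68.4 push 7.99 radial -0.84
```

Call:
apply_moves --moves '[[[-0.0016,0.0005,0],2],[[-0.0016,0.0005,0],2],[[-0.0008,0.0002,0],1],[[-0.0008,0.0002,0],1],[[-0.0008,0.0002,0],1]]'

```text
time_s: 10.57
tcp_pos: [0.6321, 0.1208, 0.0633]
ee_rot: [[-0.865, 0.502, -0.012], [0.502, 0.865, 0.004], [0.013, -0.003, -1.0]]
wrist_force: [-8.2, 3.6, -2.3]
gripper_width: 0.003
gripper_force: 4.5
```

```bash
python3 go.py C 59.8 .0148
```

```text
shift [-0.0013  0.0009 -0.0007] turn 0.1 yaw 149.9 j6 -144.7 j1 25.0
tcp [0.6321 0.1208 0.0633] rel pivot: u 0.0441 t -0.0161 F tool [ 8.9  -1.05  2.41] w 0.0025264490783103097 10.5667
LEVER 61.5 push 8.95 radial -0.8
```

Call:
apply_moves --moves '[[[-0.0016,0.0005,0],2],[[-0.0016,0.0005,0],2],[[-0.0008,0.0002,0],1],[[-0.0008,0.0002,0],1],[[-0.0008,0.0002,0],1]]'

```text
time_s: 10.98
tcp_pos: [0.6378, 0.1195, 0.0632]
ee_rot: [[-0.797, 0.604, -0.012], [0.604, 0.797, 0.005], [0.012, -0.004, -1.0]]
wrist_force: [-7.9, 4.1, -3.0]
gripper_width: 0.005
gripper_force: 4.5
```

```bash
python3 go.py C 52.8 .0148
```

```text
shift [-0.0013  0.0008 -0.0008] turn 0.1 yaw 142.9 j6 -151.3 j1 24.6
tcp [0.6378 0.1195 0.0632] rel pivot: u 0.0442 t -0.0161 F tool [ 8.74 -1.51  3.07] w 0.004611716519018593 10.9833
LEVER 54.4 push 8.81 radial -1.28
```

Call:
apply_moves --moves '[[[-0.0016,0.0005,0],2],[[-0.0016,0.0005,0],2],[[-0.0008,0.0002,0],1],[[-0.0008,0.0002,0],1],[[-0.0008,0.0002,0],1]]'

```text
time_s: 11.4
tcp_pos: [0.6435, 0.1176, 0.0633]
ee_rot: [[-0.718, 0.696, -0.011], [0.696, 0.718, 0.005], [0.011, -0.004, -1.0]]
wrist_force: [-7.1, 5.6, -2.4]
gripper_width: 0.002
gripper_force: 4.6
```

```bash
python3 go.py C 45.8 .0148
```

```text
shift [-0.0011  0.0005 -0.0007] turn 0.1 yaw 135.9 j6 -157.9 j1 24.2
tcp [0.6435 0.1176 0.0633] rel pivot: u 0.0445 t -0.0159 F tool [ 8.99 -0.92  2.49] w 0.002210064927904386 11.4
LEVER 47.2 push 9.04 radial -0.73
```

Call:
apply_moves --moves '[[[-0.0016,0.0005,0],2],[[-0.0016,0.0005,0],2],[[-0.0008,0.0002,0],1],[[-0.0008,0.0002,0],1],[[-0.0008,0.0002,0],1]]'

```text
time_s: 11.82
tcp_pos: [0.6486, 0.1151, 0.0633]
ee_rot: [[-0.628, 0.778, -0.01], [0.778, 0.628, 0.006], [0.011, -0.004, -1.0]]
wrist_force: [-7.7, 7.0, -2.7]
gripper_width: 0.004
gripper_force: 5.0
```

```bash
python3 go.py C 38.8 .0148
```

```text
shift [-0.0013  0.0003 -0.0007] turn 0.1 yaw 128.9 j6 -164.5 j1 23.8
tcp [0.6486 0.1151 0.0633] rel pivot: u 0.0447 t -0.0161 F tool [10.26 -1.53  2.84] w 0.003623665066493889 11.8167
LEVER 40.5 push 10.33 radial -1.26
```

Call:
apply_moves --moves '[[[-0.0008,0.0002,0],1],[[-0.0008,0.0002,0],1],[[-0.0008,0.0002,0],1],[[-0.0004,0.0001,0],0.5]]'

```text
time_s: 12.15
tcp_pos: [0.6508, 0.1137, 0.0631]
ee_rot: [[-0.579, 0.815, -0.01], [0.815, 0.579, 0.006], [0.011, -0.005, -1.0]]
wrist_force: [-7.7, 7.3, -2.8]
gripper_width: 0.005
gripper_force: 5.3
```

```bash
python3 go.py C 35.3 .0148
```

```text
shift [-0.0015  0.0004 -0.0009] turn 0.1 yaw 125.4 j6 -167.8 j1 23.6
tcp [0.6508 0.1137 0.0631] rel pivot: u 0.0446 t -0.0163 F tool [10.34 -2.05  2.9 ] w 0.005013044590643073 12.15
LEVER 37.2 push 10.44 radial -1.73
```

Call:
apply_moves --moves '[[[-0.0008,0.0002,0],1],[[-0.0008,0.0002,0],1],[[-0.0008,0.0002,0],1],[[-0.0004,0.0001,0],0.5]]'

```text
time_s: 12.48
tcp_pos: [0.653, 0.1121, 0.0631]
ee_rot: [[-0.528, 0.849, -0.01], [0.849, 0.528, 0.007], [0.011, -0.005, -1.0]]
wrist_force: [-7.2, 8.7, -3.1]
gripper_width: 0.004
gripper_force: 5.6
```

```bash
python3 go.py C 31.8 .0148
```

```text
shift [-0.0017  0.0004 -0.0009] turn 0.1 yaw 121.9 j6 -171.1 j1 23.4
tcp [0.653  0.1121 0.0631] rel pivot: u 0.0446 t -0.0165 F tool [11.13 -1.47  3.26] w 0.004366465352033641 12.4833
LEVER 34.0 push 11.21 radial -1.08
```

Call:
apply_moves --moves '[[[0.008,0,0],0],[[0.006,0,0],0],[[0,0,-0.025],0],[[0,0,-0.02],0],[[0,0,0],0]]'

```text
time_s: 12.9
tcp_pos: [0.6534, 0.1227, 0.1165]
ee_rot: [[-0.531, 0.847, 0.009], [0.847, 0.531, 0.007], [0.001, 0.012, -1.0]]
wrist_force: [0.2, -0.0, 0.5]
gripper_width: 0.004
gripper_force: 0.0
```

Call:
apply_moves --moves '[[[0,0,0],-7.1],[[0,0,0],-7.1],[[0,0,0],-7.1],[[0,0,0],-7.1],[[0,0,0],-7.1]]'

```text
time_s: 13.32
tcp_pos: [0.6503, 0.1217, 0.1111]
ee_rot: [[-0.926, 0.377, 0.0], [0.377, 0.926, 0.005], [0.002, 0.005, -1.0]]
wrist_force: [-0.3, 0.2, 0.1]
gripper_width: 0.004
gripper_force: 0.0
```

Call:
apply_moves --moves '[[[0,0,0],-7.1],[[0,0,0],-7.1],[[0,0,0],-7.1],[[0,0,0],-7.1],[[0,0,0],-7.1]]'

```text
time_s: 13.73
tcp_pos: [0.6503, 0.1217, 0.1111]
ee_rot: [[-0.973, -0.231, 0.0], [-0.231, 0.973, 0.005], [-0.001, 0.005, -1.0]]
wrist_force: [-1.2, 0.7, 1.2]
gripper_width: 0.005
gripper_force: 0.0
```

Call:
apply_moves --moves '[[[0,0,0],-7.1],[[0,0,0],-7.1],[[0,0,0],-7.1],[[0,0,0],-7.1],[[0,0,0],-7.1]]'

```text
time_s: 14.15
tcp_pos: [0.6503, 0.1217, 0.111]
ee_rot: [[-0.658, -0.753, -0.0], [-0.753, 0.658, 0.005], [-0.004, 0.003, -1.0]]
wrist_force: [1.7, 0.4, 0.6]
gripper_width: 0.005
gripper_force: 0.0
```

Call:
apply_moves --moves '[[[0,0,0],-7.1],[[0,0,0],-7.1],[[0,0,0],-7.1],[[0,0,0],0]]'

```text
time_s: 14.48
tcp_pos: [0.6503, 0.1217, 0.111]
ee_rot: [[-0.343, -0.939, -0.0], [-0.939, 0.343, 0.005], [-0.005, 0.002, -1.0]]
wrist_force: [-0.6, -0.0, 0.2]
gripper_width: 0.005
gripper_force: 0.0
```

```bash
python3 go.py B -20.2 .0235
```

```text
shift [ 0.0971 -0.0839  0.0464] turn 0.1 yaw -110.1 j6 -44.3 j1 24.5
tcp [0.6503 0.1217 0.111 ] rel pivot: u -0.0391 t -0.1202 F tool [ 0.24  0.59 -0.19] w 0.0046784725459163515 14.4833
LEVER 69.9 push 0.59 radial -0.24
```

Call:
apply_moves --moves '[[[0.0243,-0.021,0],0],[[0.0243,-0.021,0],0],[[0.0243,-0.021,0],0],[[0.0242,-0.021,0],0],[[0,0,0.015],0]]'

```text
time_s: 14.9
tcp_pos: [0.699, -0.0035, 0.0982]
ee_rot: [[-0.352, -0.936, 0.007], [-0.936, 0.353, 0.004], [-0.006, -0.005, -1.0]]
wrist_force: [0.6, 0.3, 1.2]
gripper_width: 0.001
gripper_force: 0.0
```

Call:
apply_moves --moves '[[[0,0,0.015],0],[[0,0,0.016],0],[[0.002,0,0],0],[[0.0025,0,0],0],[[0,0,0],0]]'

```text
time_s: 15.32
tcp_pos: [0.6939, -0.0028, 0.0649]
ee_rot: [[-0.346, -0.938, -0.001], [-0.938, 0.346, 0.004], [-0.004, 0.002, -1.0]]
wrist_force: [-0.2, -0.1, 1.2]
gripper_width: 0.006
gripper_force: 0.0
```

```bash
python3 go.py B -20.2 .0148
```

```text
shift [ 0.0035 -0.0001  0.0008] turn -0.1 yaw -110.3 j6 -33.0 j1 13.0
tcp [ 0.6939 -0.0028  0.0649] rel pivot: u 0.0449 t -0.0183 F tool [ 0.19  0.13 -1.23] w 0.006381985664615769 15.3167
LEVER -15.7 push -0.18 radial -0.14
```

Call:
apply_moves --moves '[[[0.0015,0,0],0],[[0.0015,0,0],0],[[0.0012,0,0],0],[[0.001,0,0],0],[[0.001,0,0],0]]'

```text
time_s: 15.73
tcp_pos: [0.6929, -0.0061, 0.0651]
ee_rot: [[-0.345, -0.939, 0.003], [-0.939, 0.345, 0.008], [-0.008, -0.0, -1.0]]
wrist_force: [2.4, 7.5, 1.7]
gripper_width: 0.003
gripper_force: 4.3
```

```bash
python3 go.py B -20.2 .0148
```

```text
shift [0.0002 0.0001 0.0011] turn 0.0 yaw -110.2 j6 -32.5 j1 12.7
tcp [ 0.6929 -0.0061  0.0651] rel pivot: u 0.0451 t -0.0149 F tool [-7.92  0.37 -1.6 ] w 0.0031125448611471953 15.7333
LEVER -20.0 push 7.91 radial -0.34
```

Call:
apply_moves --moves '[[[0.0024,-0.0007,0],3],[[0.0024,-0.0007,0],3],[[0.0024,-0.0007,0],3],[[0.0024,-0.0007,0],3],[[0.0016,-0.0005,0],2]]'

```text
time_s: 16.15
tcp_pos: [0.6912, -0.0168, 0.0642]
ee_rot: [[-0.563, -0.826, 0.003], [-0.826, 0.563, 0.008], [-0.009, 0.002, -1.0]]
wrist_force: [2.6, 8.7, -1.7]
gripper_width: 0.002
gripper_force: 4.4
```

```bash
python3 go.py B -34.2 .0148
```

```text
shift [ 0.0008 -0.0003  0.0002] turn -0.1 yaw -124.3 j6 -45.7 j1 11.8
tcp [ 0.6912 -0.0168  0.0642] rel pivot: u 0.0447 t -0.0156 F tool [-8.63  2.77  1.77] w 0.0017002742324138498 16.15
LEVER -33.2 push 8.7 radial -2.61
```

Call:
apply_moves --moves '[[[0.0016,-0.0005,0],2],[[0.0016,-0.0005,0],2],[[0.0016,-0.0005,0],2],[[0.0008,-0.0002,0],1],[[0.0008,-0.0002,0],1]]'

```text
time_s: 16.57
tcp_pos: [0.6897, -0.0231, 0.0643]
ee_rot: [[-0.672, -0.741, 0.005], [-0.741, 0.672, 0.008], [-0.01, 0.002, -1.0]]
wrist_force: [5.1, 7.5, -2.4]
gripper_width: 0.007
gripper_force: 4.4
```

```bash
python3 go.py B -42.2 .0148
```

```text
shift [0.0012 0.0002 0.0003] turn 0.0 yaw -132.2 j6 -53.2 j1 11.3
tcp [ 0.6897 -0.0231  0.0643] rel pivot: u 0.0452 t -0.016 F tool [-9.01  1.25  2.54] w 0.006775588380335078 16.5667
LEVER -40.7 push 9.06 radial -1.01
```

Call:
apply_moves --moves '[[[0.0016,-0.0004,0],2],[[0.0016,-0.0004,0],2],[[0.0016,-0.0004,0],2],[[0.0008,-0.0002,0],1],[[0.0008,-0.0002,0],1]]'

```text
time_s: 16.98
tcp_pos: [0.6874, -0.0287, 0.0646]
ee_rot: [[-0.768, -0.64, 0.008], [-0.64, 0.768, 0.008], [-0.011, 0.001, -1.0]]
wrist_force: [5.8, 7.4, -3.2]
gripper_width: 0.007
gripper_force: 4.9
```

```bash
python3 go.py B -50.2 .0148
```

```text
shift [0.002  0.0004 0.0006] turn 0.0 yaw -140.2 j6 -60.8 j1 10.9
tcp [ 0.6874 -0.0287  0.0646] rel pivot: u 0.0454 t -0.0168 F tool [-9.15  1.97  3.35] w 0.007208155106494223 16.9833
LEVER -47.7 push 9.27 radial -1.57
```

Call:
apply_moves --moves '[[[0.0016,-0.0004,0],2],[[0.0008,-0.0002,0],1],[[0.0008,-0.0002,0],1]]'

```text
time_s: 17.23
tcp_pos: [0.6861, -0.0313, 0.0649]
ee_rot: [[-0.811, -0.585, 0.01], [-0.585, 0.811, 0.008], [-0.013, 0.001, -1.0]]
wrist_force: [7.4, 8.7, -3.4]
gripper_width: 0.004
gripper_force: 5.2
```

```bash
python3 go.py B -54.2 .0148
```

```text
shift [0.0025 0.0005 0.0008] turn 0.0 yaw -144.2 j6 -64.6 j1 10.7
tcp [ 0.6861 -0.0313  0.0649] rel pivot: u 0.0455 t -0.0173 F tool [-11.09   2.74   3.53] w 0.0036460962360936808 17.2333
LEVER -51.0 push 11.27 radial -2.12
```

Call:
apply_moves --moves '[[[0.0008,-0.0002,0],1],[[0.0008,-0.0002,0],1],[[0.0008,-0.0002,0],1]]'

```text
time_s: 17.48
tcp_pos: [0.685, -0.0331, 0.065]
ee_rot: [[-0.84, -0.542, 0.011], [-0.542, 0.84, 0.008], [-0.013, 0.001, -1.0]]
wrist_force: [8.6, 7.3, -3.8]
gripper_width: 0.006
gripper_force: 5.5
```

```bash
python3 go.py B -57.2 .0148
```

```text
shift [0.003  0.0004 0.001 ] turn 0.0 yaw -147.2 j6 -67.4 j1 10.5
tcp [ 0.685  -0.0331  0.065 ] rel pivot: u 0.0454 t -0.0178 F tool [-11.14   1.43   3.93] w 0.006102081611136343 17.4833
LEVER -53.4 push 11.26 radial -0.7
```

Call:
apply_moves --moves '[[[-0.008,0,0],0],[[-0.006,0,0],0],[[0,0,-0.025],0],[[0,0,-0.02],0],[[0,0,0],0]]'

```text
time_s: 17.9
tcp_pos: [0.6941, -0.0291, 0.1134]
ee_rot: [[-0.84, -0.543, 0.005], [-0.543, 0.84, 0.004], [-0.006, 0.001, -1.0]]
wrist_force: [-0.1, 0.5, 1.1]
gripper_width: 0.005
gripper_force: 0.0
```

```bash
python3 go.py D 184.9 .0235
```

```text
shift [0.132  0.1504 0.0487] turn -62.0 yaw -147.1 j6 -67.9 j1 10.8
tcp [ 0.6941 -0.0291  0.1134] rel pivot: u -0.1419 t -0.0946 F tool [-0.23  0.46 -1.13] w 0.00527549839622054 17.9
LEVER 32.9 push 0.46 radial 0.22
```

Call:
apply_moves --moves '[[[0.0264,0.03,0],0],[[0.0264,0.03,0],0],[[0.0264,0.03,0],0],[[0.0264,0.03,0],0],[[0.0264,0.03,0],0]]'

```text
time_s: 18.32
tcp_pos: [0.497, 0.0254, 0.1088]
ee_rot: [[-0.841, -0.541, -0.004], [-0.541, 0.841, 0.004], [0.001, 0.005, -1.0]]
wrist_force: [-0.8, 0.3, 0.4]
gripper_width: 0.003
gripper_force: 0.0
```

Call:
apply_moves --moves '[[[0,0,0],-6.9],[[0,0,0],-6.9],[[0,0,0],-6.9],[[0,0,0],-6.9],[[0,0,0],-6.9]]'

```text
time_s: 18.73
tcp_pos: [0.4988, 0.0254, 0.1092]
ee_rot: [[-0.38, -0.925, -0.004], [-0.925, 0.38, 0.004], [-0.002, 0.005, -1.0]]
wrist_force: [0.3, 1.0, -0.2]
gripper_width: 0.005
gripper_force: 0.0
```

Call:
apply_moves --moves '[[[0,0,0],-6.9],[[0,0,0],-6.9],[[0,0,0],-6.9],[[0,0,0],-6.8],[[0,0,0],0]]'

```text
time_s: 19.15
tcp_pos: [0.4989, 0.0254, 0.109]
ee_rot: [[0.086, -0.996, -0.004], [-0.996, -0.086, 0.004], [-0.004, 0.003, -1.0]]
wrist_force: [0.1, 0.1, -0.4]
gripper_width: 0.006
gripper_force: 0.0
```

```bash
python3 go.py D 184.9 .0215
```

```text
shift [-0.0019 -0.0031  0.045 ] turn 0.0 yaw -85.1 j6 -16.2 j1 21.4
tcp [0.4989 0.0254 0.109 ] rel pivot: u 0.048 t -0.0236 F tool [-0.06 -0.06  0.35] w 0.005549499067127259 19.15
LEVER 196.2 push -0.05 radial -0.07
```

Call:
apply_moves --moves '[[[0,-0.001,0.015],0],[[0,-0.001,0.015],0],[[0,-0.001,0.015],0],[[-0.002,0,0],0],[[-0.0025,0,0],0]]'

```text
time_s: 19.57
tcp_pos: [0.5013, 0.0304, 0.0638]
ee_rot: [[0.082, -0.997, -0.005], [-0.997, -0.082, 0.004], [-0.004, 0.004, -1.0]]
wrist_force: [0.2, 0.1, 0.5]
gripper_width: 0.001
gripper_force: 0.0
```

Call:
apply_moves --moves '[[[-0.0015,0,0],0],[[-0.0015,0,0],0],[[-0.0012,0,0],0],[[-0.001,0,0],0],[[-0.001,0,0],0]]'

```text
time_s: 19.98
tcp_pos: [0.5018, 0.0358, 0.0652]
ee_rot: [[0.084, -0.996, -0.001], [-0.996, -0.084, 0.003], [-0.003, 0.001, -1.0]]
wrist_force: [1.9, -8.7, -0.2]
gripper_width: 0.009
gripper_force: 4.3
```

```bash
python3 go.py D 184.9 .0148
```

```text
shift [0.0013 0.0008 0.0012] turn -0.1 yaw -85.2 j6 -17.4 j1 22.5
tcp [0.5018 0.0358 0.0652] rel pivot: u 0.0442 t -0.0135 F tool [ 8.78 -1.2   0.2 ] w 0.009174862333782487 19.9833
LEVER 183.2 push 8.75 radial -1.45
```

Call:
apply_moves --moves '[[[-0.0024,0.0007,0],3],[[-0.0024,0.0007,0],3],[[-0.0024,0.0007,0],3],[[-0.0016,0.0005,0],2],[[-0.0016,0.0005,0],2]]'

```text
time_s: 20.4
tcp_pos: [0.4974, 0.0454, 0.0646]
ee_rot: [[-0.145, -0.989, -0.005], [-0.989, 0.145, 0.002], [-0.001, 0.005, -1.0]]
wrist_force: [1.0, -8.5, -1.7]
gripper_width: 0.005
gripper_force: 4.3
```

```bash
python3 go.py D 171.9 .0148
```

```text
shift [ 0.0006 -0.0007  0.0006] turn -0.2 yaw -98.3 j6 -31.8 j1 23.7
tcp [0.4974 0.0454 0.0646] rel pivot: u 0.0457 t -0.0142 F tool [ 8.24 -2.22  1.64] w 0.004610088466185929 20.4
LEVER 171.1 push 8.22 radial -2.29
```

Call:
apply_moves --moves '[[[-0.0016,0.0005,0],2],[[-0.0016,0.0005,0],2],[[-0.0016,0.0005,0],2],[[-0.0008,0.0002,0],1],[[-0.0008,0.0002,0],1]]'

```text
time_s: 20.82
tcp_pos: [0.496, 0.0517, 0.0642]
ee_rot: [[-0.281, -0.96, -0.007], [-0.96, 0.281, 0.001], [0.001, 0.007, -1.0]]
wrist_force: [0.5, -9.6, -2.0]
gripper_width: 0.005
gripper_force: 4.5
```

```bash
python3 go.py D 163.9 .0148
```

```text
shift [-0.     -0.0015  0.0002] turn -0.2 yaw -106.3 j6 -40.5 j1 24.5
tcp [0.496  0.0517 0.0642] rel pivot: u 0.0465 t -0.0148 F tool [ 9.09 -3.18  1.95] w 0.005417051116556903 20.8167
LEVER 163.9 push 9.11 radial -3.13
```

Call:
apply_moves --moves '[[[-0.0016,0.0003,0],2],[[-0.0016,0.0003,0],2],[[-0.0016,0.0003,0],2],[[-0.0008,0.0001,0],1],[[-0.0008,0.0001,0],1]]'

```text
time_s: 21.23
tcp_pos: [0.4959, 0.0576, 0.0638]
ee_rot: [[-0.412, -0.911, -0.009], [-0.911, 0.412, 0.0], [0.003, 0.008, -1.0]]
wrist_force: [-1.7, -8.4, -2.1]
gripper_width: 0.007
gripper_force: 4.6
```

```bash
python3 go.py D 155.9 .0148
```

```text
shift [-0.0009 -0.0014 -0.0002] turn -0.2 yaw -114.3 j6 -49.2 j1 25.1
tcp [0.4959 0.0576 0.0638] rel pivot: u 0.0464 t -0.0157 F tool [ 8.32 -1.95  2.06] w 0.007129918681370999 21.2333
LEVER 157.1 push 8.37 radial -1.73
```

Call:
apply_moves --moves '[[[-0.0016,0.0003,0],2],[[-0.0016,0.0003,0],2],[[-0.0016,0.0003,0],2],[[-0.0008,0.0001,0],1],[[-0.0008,0.0001,0],1]]'

```text
time_s: 21.65
tcp_pos: [0.4967, 0.0635, 0.0634]
ee_rot: [[-0.535, -0.845, -0.012], [-0.845, 0.535, -0.0], [0.006, 0.01, -1.0]]
wrist_force: [-3.1, -8.4, -2.6]
gripper_width: 0.006
gripper_force: 4.5
```

```bash
python3 go.py D 147.9 .0148
```

```text
shift [-0.0019 -0.0012 -0.0006] turn -0.2 yaw -122.3 j6 -57.8 j1 25.7
tcp [0.4967 0.0635 0.0634] rel pivot: u 0.0462 t -0.0167 F tool [ 8.74 -1.89  2.59] w 0.0055691228933182155 21.65
LEVER 150.3 push 8.84 radial -1.46
```

Call:
apply_moves --moves '[[[-0.0018,0.0003,0],2],[[-0.0018,0.0003,0],2],[[-0.0016,0.0003,0],2],[[-0.0008,0.0001,0],1],[[-0.0008,0.0001,0],1]]'

```text
time_s: 22.07
tcp_pos: [0.4984, 0.0694, 0.0629]
ee_rot: [[-0.648, -0.762, -0.015], [-0.762, 0.648, -0.001], [0.01, 0.01, -1.0]]
wrist_force: [-4.5, -7.0, -1.7]
gripper_width: 0.003
gripper_force: 4.5
```

```bash
python3 go.py D 139.9 .0148
```

```text
shift [-0.0026 -0.0009 -0.0012] turn -0.3 yaw -130.4 j6 -66.3 j1 26.2
tcp [0.4984 0.0694 0.0629] rel pivot: u 0.046 t -0.0174 F tool [ 8.25 -1.13  1.78] w 0.003478253917223618 22.0667
LEVER 143.2 push 8.32 radial -0.6
```

Call:
apply_moves --moves '[[[-0.0018,0.0003,0],2],[[-0.0018,0.0003,0],2],[[-0.0016,0.0003,0],2],[[-0.0008,0.0001,0],1],[[-0.0008,0.0001,0],1]]'

```text
time_s: 22.48
tcp_pos: [0.5008, 0.0749, 0.0624]
ee_rot: [[-0.748, -0.664, -0.017], [-0.664, 0.748, -0.001], [0.014, 0.011, -1.0]]
wrist_force: [-6.9, -6.7, -1.0]
gripper_width: 0.004
gripper_force: 4.8
```

```bash
python3 go.py D 131.9 .0148
```

```text
shift [-0.0032 -0.0006 -0.0016] turn -0.3 yaw -138.4 j6 -74.7 j1 26.7
tcp [0.5008 0.0749 0.0624] rel pivot: u 0.0456 t -0.018 F tool [ 9.59 -0.42  1.09] w 0.0037929186889892152 22.4833
LEVER 136.0 push 9.61 radial 0.33
```

Touching now; I'll bring it to snug.

Call:
apply_moves --moves '[[[-0.0009,0.0001,0],1],[[-0.0009,0.0001,0],1],[[-0.0009,0.0001,0],1],[[-0.0009,0.0001,0],1],[[-0.0009,0.0001,0],1]]'

```text
time_s: 22.9
tcp_pos: [0.5028, 0.0782, 0.0622]
ee_rot: [[-0.803, -0.596, -0.02], [-0.596, 0.803, -0.002], [0.017, 0.011, -1.0]]
wrist_force: [-10.6, -4.3, 0.1]
gripper_width: 0.005
gripper_force: 5.3
```

```bash
python3 go.py D 126.9 .0148
```

```text
shift [-0.0035 -0.0003 -0.0018] turn -0.3 yaw -143.4 j6 -79.8 j1 26.9
tcp [0.5028 0.0782 0.0622] rel pivot: u 0.0453 t -0.0184 F tool [11.05  2.86  0.08] w 0.004556462468143165 22.9
LEVER 131.4 push 10.77 radial 3.79
```

Call:
apply_moves --moves '[[[-0.0009,0.0001,0],1],[[-0.0009,0.0001,0],1],[[0,0,0],0],[[0,0,0],0],[[0,0,0],0]]'

```text
time_s: 23.32
tcp_pos: [0.5039, 0.0796, 0.0621]
ee_rot: [[-0.823, -0.568, -0.02], [-0.568, 0.823, -0.002], [0.017, 0.01, -1.0]]
wrist_force: [-11.2, -4.4, 0.6]
gripper_width: 0.003
gripper_force: 5.3
```

```bash
python3 go.py D 124.9 .0148
```

```text
shift [-0.0035 -0.0001 -0.0019] turn -0.3 yaw -145.4 j6 -81.8 j1 26.9
tcp [0.5039 0.0796 0.0621] rel pivot: u 0.0451 t -0.0183 F tool [11.71  2.78 -0.39] w 0.003496200396140102 23.3167
LEVER 129.4 push 11.43 radial 3.74
```

Call:
apply_moves --moves '[[[-0.0009,0.0001,0],1],[[-0.0009,0.0001,0],1],[[-0.0009,0.0001,0],1],[[-0.0009,0.0001,0],1],[[-0.0009,0.0001,0],1]]'

```text
time_s: 23.73
tcp_pos: [0.5066, 0.0823, 0.0619]
ee_rot: [[-0.87, -0.493, -0.022], [-0.493, 0.87, -0.002], [0.02, 0.009, -1.0]]
wrist_force: [-12.5, -1.3, -0.1]
gripper_width: 0.007
gripper_force: 6.1
```

```bash
python3 go.py D 119.9 .0148
```

```text
shift [-0.0037  0.0007 -0.0021] turn -0.3 yaw -150.4 j6 -87.0 j1 27.1
tcp [0.5066 0.0823 0.0619] rel pivot: u 0.0444 t -0.0185 F tool [11.5   5.08  0.38] w 0.006833810028825198 23.7333
LEVER 124.6 push 11.01 radial 6.08
```

Call:
apply_moves --moves '[[[-0.0009,0.0007,-0.0003],1],[[-0.0009,0.0007,-0.0003],1],[[-0.0009,0.0007,-0.0003],1],[[-0.0009,0.0007,-0.0003],1],[[-0.0009,0.0007,-0.0003],1]]'

```text
time_s: 24.15
tcp_pos: [0.5086, 0.0863, 0.0628]
ee_rot: [[-0.909, -0.415, -0.023], [-0.415, 0.91, -0.004], [0.023, 0.006, -1.0]]
wrist_force: [-10.7, -7.8, -2.5]
gripper_width: 0.008
gripper_force: 5.9
```

```bash
python3 go.py D 114.9 .0148
```

```text
shift [-0.0039 -0.0004 -0.0013] turn -0.4 yaw -155.5 j6 -92.4 j1 27.4
tcp [0.5086 0.0863 0.0628] rel pivot: u 0.0454 t -0.0187 F tool [12.9  -2.69  2.73] w 0.008334998460549952 24.15
LEVER 119.9 push 13.15 radial -1.45
```

Call:
apply_moves --moves '[[[-0.0014,0.0003,0],1.5],[[-0.0014,0.0003,0],1.5],[[-0.0014,0.0003,0],1.5],[[-0.0014,0.0003,0],1.5],[[-0.0009,0.0002,0],1]]'

```text
time_s: 24.57
tcp_pos: [0.5129, 0.0903, 0.0625]
ee_rot: [[-0.953, -0.301, -0.026], [-0.301, 0.954, -0.004], [0.026, 0.004, -1.0]]
wrist_force: [-12.6, -3.9, -1.8]
gripper_width: 0.005
gripper_force: 7.1
```

```bash
python3 go.py D 107.9 .0148
```

```text
shift [-0.004  -0.0002 -0.0016] turn -0.4 yaw -162.5 j6 -99.5 j1 27.5
tcp [0.5129 0.0903 0.0625] rel pivot: u 0.0452 t -0.0188 F tool [13.12  0.04  2.17] w 0.005039855102960412 24.5667
LEVER 113.0 push 13.1 radial 1.32
```

Call:
apply_moves --moves '[[[-0.0014,0.0003,0],1.5],[[-0.0014,0.0003,0],1.5],[[-0.0014,0.0003,0],1.5],[[-0.0009,0.0002,0],1],[[-0.0009,0.0002,0],1]]'

```text
time_s: 24.98
tcp_pos: [0.5175, 0.0935, 0.0623]
ee_rot: [[-0.981, -0.191, -0.027], [-0.191, 0.982, -0.003], [0.027, 0.002, -1.0]]
wrist_force: [-15.5, -1.4, 0.5]
gripper_width: 0.002
gripper_force: 8.1
```

```bash
python3 go.py D 101.4 .0148
```

```text
shift [-0.0039 -0.     -0.0018] turn -0.4 yaw -169.0 j6 -106.0 j1 27.6
tcp [0.5175 0.0935 0.0623] rel pivot: u 0.0451 t -0.0187 F tool [15.5   1.63 -0.06] w 0.002120195169735447 24.9833
LEVER 106.4 push 15.27 radial 3.07
```

Call:
apply_moves --moves '[[[-0.0014,0.0005,0],1.5],[[-0.0014,0.0005,0],1.5],[[-0.0009,0.0004,0],1],[[-0.0009,0.0004,0],1]]'

```text
time_s: 25.32
tcp_pos: [0.5211, 0.0958, 0.0621]
ee_rot: [[-0.994, -0.104, -0.029], [-0.104, 0.995, -0.004], [0.029, -0.001, -1.0]]
wrist_force: [-16.9, -2.2, 0.0]
gripper_width: 0.007
gripper_force: 8.4
```

```bash
python3 go.py D 96.4 .0148
```

```text
shift [-0.0038 -0.0001 -0.002 ] turn -0.4 yaw -174.0 j6 -111.0 j1 27.6
tcp [0.5211 0.0958 0.0621] rel pivot: u 0.0452 t -0.0187 F tool [16.99 -0.44  0.49] w 0.007276192206194975 25.3167
LEVER 101.4 push 16.97 radial 1.16
```

Call:
apply_moves --moves '[[[0.009,0,0],0],[[0.006,0,0],0],[[0,0,-0.025],0],[[0,0,-0.025],0],[[0,0,0],0]]'

```text
time_s: 25.73
tcp_pos: [0.5225, 0.1, 0.1219]
ee_rot: [[-0.994, -0.112, 0.01], [-0.112, 0.994, 0.009], [-0.011, 0.008, -1.0]]
wrist_force: [0.6, 1.1, 1.1]
gripper_width: 0.005
gripper_force: 0.0
```

```bash
python3 go.py B -53.4 .0215
```

```text
shift [-0.1511 -0.1461  0.0584] turn -30.2 yaw -173.6 j6 -111.6 j1 28.2
tcp [0.5225 0.1    0.1219] rel pivot: u -0.1572 t 0.0364 F tool [-0.71  1.06 -1.06] w 0.005230245073429283 25.7333
LEVER -173.6 push -1.05 radial -0.7
```

Call:
apply_moves --moves '[[[-0.0252,-0.0244,0],0],[[-0.0252,-0.0244,0],0],[[-0.0252,-0.0244,0],0],[[-0.0252,-0.0244,0],0],[[-0.0252,-0.0244,0],0]]'

```text
time_s: 26.15
tcp_pos: [0.6591, -0.0099, 0.1163]
ee_rot: [[-0.994, -0.11, 0.001], [-0.11, 0.994, 0.005], [-0.001, 0.005, -1.0]]
wrist_force: [0.4, 0.4, 0.2]
gripper_width: 0.005
gripper_force: 0.0
```

Call:
apply_moves --moves '[[[-0.0252,-0.0242,0],0],[[0,0,0],-7.1],[[0,0,0],-7.1],[[0,0,0],-7.1],[[0,0,0],-7.1]]'

```text
time_s: 26.57
tcp_pos: [0.6857, -0.0306, 0.1156]
ee_rot: [[-0.819, -0.574, 0.0], [-0.574, 0.819, 0.005], [-0.003, 0.004, -1.0]]
wrist_force: [-0.0, -0.5, -0.1]
gripper_width: 0.001
gripper_force: 0.0
```

Call:
apply_moves --moves '[[[0,0,0.015],-1.8],[[0,0,0],0]]'

```text
time_s: 26.73
tcp_pos: [0.6839, -0.0301, 0.0984]
ee_rot: [[-0.804, -0.595, -0.004], [-0.595, 0.804, 0.005], [0.0, 0.007, -1.0]]
wrist_force: [-0.4, 0.6, -2.2]
gripper_width: 0.005
gripper_force: 0.0
```

```bash
python3 go.py B -53.4 .0215
```

```text
shift [-0.0058 -0.0017  0.0344] turn -0.1 yaw -143.5 j6 -64.1 j1 10.8
tcp [ 0.6839 -0.0301  0.0984] rel pivot: u 0.0435 t -0.0157 F tool [-0.    0.74  2.2 ] w 0.004917620006200796 26.7333
LEVER -52.3 push 0.02 radial -0.75
```

Call:
apply_moves --moves '[[[-0.0065,-0.0017,0],0],[[0,0,0],0],[[0,0,0.017],0],[[0,0,0.017],0],[[0,0,0],0]]'

```text
time_s: 27.15
tcp_pos: [0.6892, -0.0275, 0.0633]
ee_rot: [[-0.804, -0.594, -0.007], [-0.594, 0.804, 0.005], [0.003, 0.008, -1.0]]
wrist_force: [-0.3, -0.5, -0.3]
gripper_width: 0.004
gripper_force: 0.0
```

Call:
apply_moves --moves '[[[0.002,0,0],0],[[0.002,0,0],0],[[0.002,0,0],0],[[0.0015,0,0],0],[[0.0015,0,0],0]]'

```text
time_s: 27.57
tcp_pos: [0.6855, -0.0324, 0.0677]
ee_rot: [[-0.804, -0.595, 0.004], [-0.595, 0.804, 0.006], [-0.007, 0.003, -1.0]]
wrist_force: [3.6, 4.3, 0.0]
gripper_width: 0.003
gripper_force: 2.6
```

```bash
python3 go.py B -53.4 .0148
```

```text
shift [0.0008 0.0013 0.0037] turn -0.1 yaw -143.5 j6 -63.9 j1 10.6
tcp [ 0.6855 -0.0324  0.0677] rel pivot: u 0.0463 t -0.0156 F tool [-5.5   1.33  0.01] w 0.002852241342259554 27.5667
LEVER -52.4 push 5.52 radial -1.23
```

Call:
apply_moves --moves '[[[0.0022,0.0005,0.001],1],[[0.0018,0.0002,0.001],1.5],[[0.0014,0,0.0005],1.5],[[0.0012,0,0],1.5],[[0.0012,-0.0002,0],1.5]]'

```text
time_s: 27.98
tcp_pos: [0.6842, -0.0348, 0.0675]
ee_rot: [[-0.87, -0.493, 0.016], [-0.493, 0.87, 0.008], [-0.018, -0.002, -1.0]]
wrist_force: [9.7, 5.6, 1.6]
gripper_width: 0.003
gripper_force: 5.7
```

```bash
python3 go.py B -60.4 .0148
```

```text
shift [0.0041 0.0004 0.0034] turn -0.0 yaw -150.4 j6 -70.7 j1 10.5
tcp [ 0.6842 -0.0348  0.0675] rel pivot: u 0.0454 t -0.0188 F tool [-11.24   0.05  -1.41] w 0.003220640656171023 27.9833
LEVER -55.3 push 11.18 radial 0.96
```

Call:
apply_moves --moves '[[[0.0013,-0.0003,0.0008],1.5],[[0.0013,-0.0003,0.0008],1.5],[[0.0013,-0.0003,0.0005],1.5],[[0.0013,-0.0003,0],1.5],[[0.0013,-0.0003,0],1.5]]'

```text
time_s: 28.4
tcp_pos: [0.6807, -0.039, 0.0664]
ee_rot: [[-0.926, -0.376, 0.02], [-0.376, 0.927, 0.007], [-0.021, -0.001, -1.0]]
wrist_force: [11.5, 4.1, 2.8]
gripper_width: -0.002
gripper_force: 6.4
```

```bash
python3 go.py B -67.9 .0148
```

```text
shift [0.005  0.0002 0.0023] turn -0.0 yaw -157.9 j6 -77.9 j1 10.2
tcp [ 0.6807 -0.039   0.0664] rel pivot: u 0.0452 t -0.0197 F tool [-12.24  -0.48  -2.56] w -0.001528649433603121 28.4
LEVER -61.6 push 12.06 radial 1.81
```

Call:
apply_moves --moves '[[[0.0014,-0.0004,0.0003],1.6],[[0.0014,-0.0004,0.0003],1.6],[[0.0014,-0.0004,0.0003],1.6],[[0.0014,-0.0004,0],1.6],[[0.0014,-0.0004,0],1.6]]'

```text
time_s: 28.82
tcp_pos: [0.676, -0.0433, 0.0661]
ee_rot: [[-0.97, -0.244, 0.023], [-0.243, 0.97, 0.007], [-0.024, 0.001, -1.0]]
wrist_force: [12.8, 4.8, 3.6]
gripper_width: 0.005
gripper_force: 6.9
```

```bash
python3 go.py B -75.9 .0148
```

```text
shift [0.0055 0.0001 0.002 ] turn -0.0 yaw -165.9 j6 -85.7 j1 9.9
tcp [ 0.676  -0.0433  0.0661] rel pivot: u 0.0451 t -0.0203 F tool [-13.64   1.58  -3.28] w 0.005037414386815797 28.8167
LEVER -68.9 push 13.65 radial 0.08
```

Call:
apply_moves --moves '[[[0.0014,-0.0004,0.0003],1.6],[[0.0014,-0.0004,0.0003],1.6],[[0.0014,-0.0004,0.0003],1.6],[[0.0014,-0.0004,0],1.6],[[0.0014,-0.0004,0],1.6]]'

```text
time_s: 29.23
tcp_pos: [0.6709, -0.0468, 0.0658]
ee_rot: [[-0.994, -0.107, 0.026], [-0.106, 0.994, 0.007], [-0.027, 0.004, -1.0]]
wrist_force: [13.7, 3.3, 2.8]
gripper_width: 0.005
gripper_force: 7.6
```

```bash
python3 go.py B -83.9 .0148
```

```text
shift [ 0.0061 -0.0003  0.0016] turn 0.0 yaw -173.9 j6 -93.5 j1 9.7
tcp [ 0.6709 -0.0468  0.0658] rel pivot: u 0.0447 t -0.0208 F tool [-14.03   1.85  -2.4 ] w 0.005341963004138782 29.2333
LEVER -76.2 push 14.09 radial 0.03
```

Call:
apply_moves --moves '[[[0.0016,-0.0005,0.0003],1.6],[[0.0016,-0.0005,0.0003],1.6],[[0.0016,-0.0005,0.0003],1.6],[[0.0014,-0.0005,0],1.6],[[0.0014,-0.0005,0],1.6]]'

```text
time_s: 29.65
tcp_pos: [0.6648, -0.0499, 0.0654]
ee_rot: [[-0.999, 0.032, 0.029], [0.033, 0.999, 0.006], [-0.029, 0.007, -1.0]]
wrist_force: [17.6, 2.8, 2.4]
gripper_width: 0.004
gripper_force: 8.2
```

```bash
python3 go.py B -91.9 .0148
```

```text
shift [ 0.0061 -0.0003  0.0013] turn 0.0 yaw 178.1 j6 -101.3 j1 9.5
tcp [ 0.6648 -0.0499  0.0654] rel pivot: u 0.0447 t -0.0208 F tool [-17.59   3.37  -1.91] w 0.0040182005487566525 29.65
LEVER 275.8 push 17.82 radial -0.98
```

Call:
apply_moves --moves '[[[-0.012,0,0],0],[[-0.006,0,0],0],[[0,0,-0.025],0],[[0,0,-0.025],0],[[0,0,0],-6]]'

```text
time_s: 30.07
tcp_pos: [0.672, -0.0531, 0.1137]
ee_rot: [[-0.997, -0.072, 0.004], [-0.072, 0.997, 0.004], [-0.005, 0.003, -1.0]]
wrist_force: [0.7, -0.9, 0.2]
gripper_width: 0.001
gripper_force: 0.0
```

Call:
apply_moves --moves '[[[0,0,0],-7.1],[[0,0,0],-7.1],[[0,0,0],-7.1],[[0,0,0],-7.1],[[0,0,0],-7.1]]'

```text
time_s: 30.48
tcp_pos: [0.6685, -0.053, 0.108]
ee_rot: [[-0.768, -0.64, -0.006], [-0.64, 0.768, 0.004], [0.001, 0.007, -1.0]]
wrist_force: [-0.1, 0.6, 0.7]
gripper_width: 0.004
gripper_force: 0.0
```

Call:
apply_moves --moves '[[[0,0,0],-7.1],[[0,0,0],-7.1],[[0,0,0],-7.1],[[0,0,0],-7.1],[[0,0,0],-7.1]]'

```text
time_s: 30.9
tcp_pos: [0.6685, -0.053, 0.1079]
ee_rot: [[-0.253, -0.967, -0.006], [-0.967, 0.253, 0.004], [-0.003, 0.007, -1.0]]
wrist_force: [-0.7, -0.1, -0.0]
gripper_width: 0.005
gripper_force: 0.0
```

Call:
apply_moves --moves '[[[0,0,0],-7.1],[[0,0,0],-7.1],[[0,0,0],-7.1],[[0,0,0],-7.1],[[0,0,0],-7.1]]'

```text
time_s: 31.32
tcp_pos: [0.6685, -0.053, 0.108]
ee_rot: [[0.356, -0.935, -0.006], [-0.935, -0.356, 0.004], [-0.006, 0.004, -1.0]]
wrist_force: [-0.2, 0.4, -0.0]
gripper_width: 0.0
gripper_force: 0.0
```

Call:
apply_moves --moves '[[[0,0,0],-7.1],[[0,0,0],-2.5],[[0,0,0],0]]'

```text
time_s: 31.57
tcp_pos: [0.6686, -0.0529, 0.108]
ee_rot: [[0.502, -0.865, -0.005], [-0.865, -0.502, 0.004], [-0.006, 0.002, -1.0]]
wrist_force: [-0.4, 0.2, 0.6]
gripper_width: 0.007
gripper_force: 0.0
```

```bash
python3 go.py A -149.7 .0235 .064 -1
```

```text
shift [-0.0507  0.1199  0.0446] turn -0.2 yaw -59.9 j6 21.2 j1 9.1
tcp [ 0.6686 -0.0529  0.108 ] rel pivot: u -0.0748 t -0.0748 F tool [-0.39  0.19 -0.59] w 0.00657524299238111 31.5667
LEVER 300.1 push -0.19 radial -0.39
```

Call:
apply_moves --moves '[[[-0.0127,0.03,0],0],[[-0.0127,0.03,0],0],[[-0.0127,0.03,0],0],[[-0.0126,0.03,0],0],[[0,0,0],0]]'

```text
time_s: 31.98
tcp_pos: [0.5325, -0.07, 0.1079]
ee_rot: [[0.498, -0.867, -0.011], [-0.867, -0.498, 0.005], [-0.01, 0.007, -1.0]]
wrist_force: [-0.1, -0.0, -0.4]
gripper_width: 0.009
gripper_force: 0.0
```

Call:
apply_moves --moves '[[[0,0,0.015],0],[[0,0,0.015],0],[[0,0,0.015],0],[[0,0,0],0],[[-0.002,0,0],0]]'

```text
time_s: 32.4
tcp_pos: [0.5388, -0.0673, 0.0634]
ee_rot: [[0.501, -0.866, -0.005], [-0.866, -0.501, 0.004], [-0.006, 0.002, -1.0]]
wrist_force: [0.7, 0.1, 0.5]
gripper_width: 0.003
gripper_force: 0.0
```

```bash
python3 go.py A -149.7 .0148 .064 -1
```

```text
shift [-0.0069  0.0005 -0.0006] turn -0.3 yaw -60.0 j6 20.5 j1 9.8
tcp [ 0.5388 -0.0673  0.0634] rel pivot: u 0.0445 t -0.0217 F tool [ 0.21 -0.65 -0.54] w 0.0026120650735624675 32.4
LEVER 219.2 push 0.32 radial -0.61
```

Call:
apply_moves --moves '[[[-0.0022,0,0],0],[[-0.0022,0,0],0],[[-0.002,0,0],0],[[-0.0018,0,0],0],[[-0.0018,0.0003,0],0.5]]'

```text
time_s: 32.82
tcp_pos: [0.5363, -0.0599, 0.0655]
ee_rot: [[0.495, -0.869, 0.002], [-0.869, -0.495, 0.002], [-0.001, -0.003, -1.0]]
wrist_force: [5.6, -11.9, -2.4]
gripper_width: 0.002
gripper_force: 6.3
```

Call:
apply_moves --moves '[[[-0.0016,0.0003,0],1],[[-0.0014,0.0004,0],1.5],[[-0.0014,0.0004,0],1.5],[[-0.0014,0.0004,0],1.5],[[-0.0014,0.0004,0],1.5]]'

```text
time_s: 33.23
tcp_pos: [0.5318, -0.055, 0.0652]
ee_rot: [[0.384, -0.923, 0.003], [-0.923, -0.384, 0.002], [-0.001, -0.004, -1.0]]
wrist_force: [5.9, -12.2, -4.2]
gripper_width: 0.004
gripper_force: 7.2
```

```bash
python3 go.py A -157.2 .0148 .064 -1
```

```text
shift [0.0015 0.002  0.0012] turn -0.2 yaw -67.4 j6 11.2 j1 11.4
tcp [ 0.5318 -0.055   0.0652] rel pivot: u 0.043 t -0.0133 F tool [13.53 -0.78  4.19] w 0.004222843152363658 33.2333
LEVER 200.8 push 13.5 radial -1.2
```

Call:
apply_moves --moves '[[[-0.0012,0.0006,0],1.5],[[-0.0012,0.0006,0],1.5],[[-0.0012,0.0006,0],1.5],[[-0.0012,0.0006,0],1.5],[[-0.0009,0.0004,0],1]]'

```text
time_s: 33.65
tcp_pos: [0.5279, -0.0507, 0.0655]
ee_rot: [[0.269, -0.963, 0.005], [-0.963, -0.269, 0.002], [-0.0, -0.005, -1.0]]
wrist_force: [7.2, -13.1, -3.6]
gripper_width: 0.005
gripper_force: 7.8
```

```bash
python3 go.py A -164.2 .0148 .064 -1
```

```text
shift [0.0016 0.0014 0.0015] turn -0.2 yaw -74.4 j6 3.6 j1 12.0
tcp [ 0.5279 -0.0507  0.0655] rel pivot: u 0.0436 t -0.0132 F tool [14.58 -3.38  3.6 ] w 0.004711793264840897 33.65
LEVER 193.8 push 14.46 radial -3.87
```

Call:
apply_moves --moves '[[[-0.0014,0.0002,0],1.5],[[-0.0014,0.0002,0],1.5],[[-0.0014,0.0002,0],1.5],[[-0.001,0.0001,0],1],[[-0.001,0.0001,0],1]]'

```text
time_s: 34.07
tcp_pos: [0.5249, -0.0454, 0.0653]
ee_rot: [[0.158, -0.987, 0.002], [-0.987, -0.158, 0.001], [-0.001, -0.003, -1.0]]
wrist_force: [6.1, -16.0, -3.7]
gripper_width: 0.005
gripper_force: 8.4
```

```bash
python3 go.py A -170.7 .0148 .064 -1
```

```text
shift [0.0025 0.0011 0.0013] turn -0.2 yaw -80.9 j6 -3.6 j1 12.7
tcp [ 0.5249 -0.0454  0.0653] rel pivot: u 0.0439 t -0.0123 F tool [16.78 -3.52  3.67] w 0.004796451338185994 34.0667
LEVER 186.1 push 16.57 radial -4.39
```

Call:
apply_moves --moves '[[[0.012,0,0],0],[[0.006,0,0],0],[[0,0,-0.025],0],[[0,0,-0.025],0],[[0,0,0],-5]]'

```text
time_s: 34.48
tcp_pos: [0.5287, -0.0605, 0.1189]
ee_rot: [[0.246, -0.969, 0.007], [-0.969, -0.246, 0.005], [-0.003, -0.008, -1.0]]
wrist_force: [0.3, -0.7, 0.2]
gripper_width: 0.003
gripper_force: 0.0
```

Call:
apply_moves --moves '[[[0,0,0],-5],[[0,0,0],-5],[[0,0,0],-5],[[0,0,0],-5],[[0,0,0],0]]'

```text
time_s: 34.9
tcp_pos: [0.5254, -0.0603, 0.1143]
ee_rot: [[0.562, -0.827, -0.002], [-0.827, -0.562, 0.005], [-0.006, -0.001, -1.0]]
wrist_force: [0.6, 0.2, 0.1]
gripper_width: 0.006
gripper_force: 0.0
```

```bash
python3 go.py C 34 .0235 .064 1
```

```text
shift [-0.0793 -0.2023  0.051 ] turn 0.2 yaw -55.8 j6 23.6 j1 10.8
tcp [ 0.5254 -0.0603  0.1143] rel pivot: u -0.1571 t 0.0568 F tool [ 0.13 -0.6  -0.09] w 0.005945808752459727 34.9
LEVER -55.8 push 0.6 radial 0.13
```

Call:
apply_moves --moves '[[[-0.0132,-0.0337,0],0],[[-0.0132,-0.0337,0],0],[[-0.0132,-0.0337,0],0],[[-0.0132,-0.0337,0],0],[[-0.0132,-0.0337,0],0]]'

```text
time_s: 35.32
tcp_pos: [0.6286, 0.0902, 0.1148]
ee_rot: [[0.559, -0.829, -0.002], [-0.829, -0.559, 0.005], [-0.006, -0.001, -1.0]]
wrist_force: [-0.1, -0.4, -0.5]
gripper_width: 0.004
gripper_force: 0.0
```

Call:
apply_moves --moves '[[[-0.0132,-0.0337,0],0],[[0,0,0],0],[[0,0,0.017],0],[[0,0,0.017],0],[[0,0,0.01],0]]'

```text
time_s: 35.73
tcp_pos: [0.6472, 0.1186, 0.0687]
ee_rot: [[0.559, -0.829, -0.005], [-0.829, -0.559, 0.004], [-0.007, 0.002, -1.0]]
wrist_force: [-0.4, 0.0, -0.5]
gripper_width: 0.006
gripper_force: 0.0
```

```bash
python3 go.py C 34 .0148 .064 1
```

```text
shift [ 0.0087 -0.0011  0.0046] turn -0.0 yaw -56.0 j6 10.0 j1 24.3
tcp [0.6472 0.1186 0.0687] rel pivot: u 0.044 t -0.0235 F tool [-0.25  0.34  0.5 ] w 0.005936234646518407 35.7333
LEVER 45.1 push 0.31 radial -0.28
```

Now +x pushing: approach, then arc.

Call:
apply_moves --moves '[[[0.0025,-0.001,0.003],0],[[0.0025,0,0.002],0],[[0.0025,0,0],0],[[0.002,0,0],0],[[0.0018,0,0],0]]'

```text
time_s: 36.15
tcp_pos: [0.6541, 0.1119, 0.0655]
ee_rot: [[0.559, -0.829, -0.005], [-0.829, -0.559, 0.008], [-0.01, -0.001, -1.0]]
wrist_force: [-5.9, 9.8, -0.9]
gripper_width: 0.005
gripper_force: 5.9
```

Call:
apply_moves --moves '[[[0.0018,-0.0003,0],1],[[0.0014,-0.0004,0],1.5],[[0.0014,-0.0004,0],1.5],[[0.0014,-0.0004,0],1.5],[[0.0014,-0.0004,0],1.5]]'

```text
time_s: 36.57
tcp_pos: [0.6587, 0.1076, 0.0651]
ee_rot: [[0.454, -0.891, -0.006], [-0.891, -0.454, 0.009], [-0.011, 0.001, -1.0]]
wrist_force: [-7.5, 10.6, -1.1]
gripper_width: 0.003
gripper_force: 6.6
```

```bash
python3 go.py C 27 .0148 .064 1
```

```text
shift [-0.0012  0.001   0.0012] turn -0.0 yaw -63.0 j6 4.6 j1 22.8
tcp [0.6587 0.1076 0.0651] rel pivot: u 0.046 t -0.0136 F tool [-12.87   1.86   1.26] w 0.0034989459855400184 36.5667
LEVER 25.4 push 12.83 radial -2.22
```

Call:
apply_moves --moves '[[[0.0014,-0.0002,0],1.6],[[0.0014,-0.0002,0],1.6],[[0.0014,-0.0002,0],1.6],[[0.0014,-0.0002,0],1.6],[[0.0014,-0.0002,0],1.6]]'

```text
time_s: 36.98
tcp_pos: [0.6627, 0.1025, 0.0649]
ee_rot: [[0.325, -0.946, -0.005], [-0.946, -0.325, 0.01], [-0.011, 0.001, -1.0]]
wrist_force: [-6.4, 13.9, -2.3]
gripper_width: 0.006
gripper_force: 7.5
```

```bash
python3 go.py C 19 .0148 .064 1
```

```text
shift [-0.0011  0.0008  0.001 ] turn -0.0 yaw -71.0 j6 -2.8 j1 22.3
tcp [0.6627 0.1025 0.0649] rel pivot: u 0.0458 t -0.0137 F tool [-15.16   1.56   2.52] w 0.005553135584773141 36.9833
LEVER 17.6 push 15.15 radial -1.93
```

Call:
apply_moves --moves '[[[0.0014,-0.0003,0],1.6],[[0.0014,-0.0003,0],1.6],[[0.0014,-0.0003,0],1.6],[[0.0014,-0.0003,0],1.6],[[0.001,-0.0002,0],1]]'

```text
time_s: 37.4
tcp_pos: [0.666, 0.0972, 0.0646]
ee_rot: [[0.201, -0.98, -0.005], [-0.98, -0.201, 0.011], [-0.012, 0.002, -1.0]]
wrist_force: [-5.8, 14.6, -3.4]
gripper_width: 0.007
gripper_force: 8.0
```

```bash
python3 go.py C 11.6 .0148 .064 1
```

```text
shift [-0.0011  0.0008  0.0006] turn -0.0 yaw -78.4 j6 -9.6 j1 21.7
tcp [0.666  0.0972 0.0646] rel pivot: u 0.0458 t -0.0137 F tool [-15.44   2.78   3.58] w 0.006804692364991929 37.4
LEVER 10.2 push 15.41 radial -3.17
```

Call:
apply_moves --moves '[[[-0.012,0,0],0],[[-0.006,0,0],0],[[0,0,-0.03],0],[[0,0,-0.03],0],[[0,0,-0.03],0]]'

```text
time_s: 37.82
tcp_pos: [0.6649, 0.1092, 0.1575]
ee_rot: [[0.203, -0.979, -0.001], [-0.979, -0.203, 0.004], [-0.004, 0.001, -1.0]]
wrist_force: [-0.4, -0.2, 0.3]
gripper_width: 0.002
gripper_force: 0.0
```

Call:
apply_moves --moves '[[[0,0,0],0],[[0,0,0],0]]'

```text
time_s: 37.98
tcp_pos: [0.6665, 0.1097, 0.1596]
ee_rot: [[0.203, -0.979, 0.005], [-0.979, -0.203, 0.007], [-0.005, -0.006, -1.0]]
wrist_force: [0.3, -0.1, -0.7]
gripper_width: 0.006
gripper_force: 0.0
```

```bash
python3 - <<'E'
from fit import *
S=imaging.capture("scene");cv2.imwrite("pics/s_end.png",S["frame"])
D=imaging.capture("side");cv2.imwrite("pics/c_end.png",cv2.resize(D["frame"][130:280,140:340],None,fx=4,fy=4,interpolation=2))
s=r.sense();print(s["wrist_force"],s["tcp_pos"])
x=np.load("fit.npy")
for i,a in enumerate([186.1,-84.2,10.5,101.4]):
    ph=x[2]+i*np.pi/2;a=np.radians(a)
    q=x[:2]+.058*np.array([np.cos(ph),np.sin(ph)])+.045*np.array([np.cos(a),np.sin(a)])
    print("ABCD"[i],proj(S,np.r_[q,.062]).round(1),proj(D,np.r_[q,.062]).round(1))
print([c.round(1) for c,_ in redc(S,(200,165,310,265))],[c.round(1) for c,_ in redc(D,(190,150,300,240))])
E
```

```text
[ 0.32602072 -0.43434158  0.08648078] [0.66435838 0.10928351 0.15576585]
A [238.  192.1] [265.4 187.3]
B [226.  234.7] [227.8 177.6]
C [277.9 245.2] [210.3 205.1]
D [285.2 199.9] [251.7 215.5]
[array([237.1, 192.1]), array([226.4, 235. ]), array([277.9, 244.5])] [array([227.5, 178. ]), array([265.5, 188. ]), array([210.5, 206. ]), array([252.4, 215.5])]
```

View pics/s_end.png

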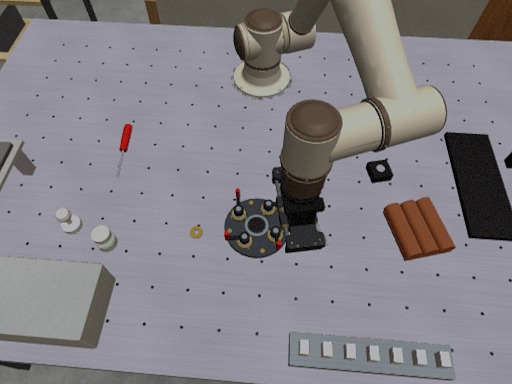

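The final image shows the arm clear and the bystanders unmoved. The pins sit where predicted, within about 1 px (scene px (237,192), (226,235), (278,245)). Lever 3's or 4's fourth pin, hidden in the scene view, matches in the side view at (252,216).

```bash
python3 -c "
from station import r
print(r.finish_job())"
```

```text
the job is handed in; nothing more can be done
None
```

The job is handed in: all four levers were brought snug crosswise and then tightened crosswise. Final pushes were about 17, 17, 16.6 and 15.5 N by a noisy wrist reading, a little under the 18 N target but inside the 13 to 20 N judged range. The arm is clear, no bystander visibly moved, and no verdict was returned.

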